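# Ready the spice carousel for service

## Task

Get the spice carousel ready for service: swing its steady leg fully out until it snaps past the sprung ball, and stand a spare jar from the counter upright in every empty pocket, leaving the jars already there in their pockets. Only then lift the locking plunger by its knob, turn the head to the serving stop at the other end of its curved track and let the plunger drop home in the lock hole there. Leave the spares you do not need standing upright and do not disturb the other kitchen things.

Things in the scene. Friction and masses are not known exactly. Their poses are not given: they have to be found in the camera images.
- carousel: fixed base of the spice carousel; origin on the counter on the head's vertical axis, z up. The leg's vertical hinge is at x 0, y -88 mm; the folded leg points along -x. The head above is a steel disc 244 mm across, top 44 mm above the counter, with five ring pockets, a low hub (40 mm across, 10 mm high) and a tab with the locking plunger
- head (a joint): angle of the head, rad, growing anticlockwise seen from above; 0 = the loading stop (where it starts), 1.257 = the serving stop. It stops hard 0.012 rad beyond either
- plunger (a joint): lift of the sprung locking plunger, m: 0 = home in a lock hole, 0.012 = just clear of the track (it rides on the track at this value between the stops), 0.020 = hard top. Spring and weight pull down with 4 N at 0 and 7 N at the top
- plunger_knob (a point): grip point of the plunger's round black knob (25 mm across; its top is 14 mm above this point, its underside 18 mm below). The point is on the plunger's vertical axis, 148 mm from the head's axis, 96 mm above the counter when home; it rises with the plunger and goes round with the head, so the lifted knob is also the handle to turn the head by
- leg (a joint): angle of the steady leg, rad, 0 = folded beside the base (starts 0 to 0.3), growing anticlockwise seen from above, 1.40 = fully out against its stop. From about 1.05 it must be pushed over a sprung ball (about 4 N at the post); past about 1.36 the ball has snapped up behind it and holds it
- leg_post (a point): grip point of the round upright post (16 mm across) at the leg's end: on the post's axis, 92 mm above the counter; the post's top is 16 mm above this point. 125 mm from the leg's hinge axis
- pocket0 (a point): pocket 0 of the head: middle of its floor, 44 mm above the counter, 82 mm from the axis; ring wall 64 mm outside, 57 mm inside, 30 mm high; turns with the head
- pocket1 (a point): pocket 1 of the head: middle of its floor, 44 mm above the counter, 82 mm from the axis; ring wall 64 mm outside, 57 mm inside, 30 mm high; turns with the head
- pocket2 (a point): pocket 2 of the head: middle of its floor, 44 mm above the counter, 82 mm from the axis; ring wall 64 mm outside, 57 mm inside, 30 mm high; turns with the head
- pocket3 (a point): pocket 3 of the head: middle of its floor, 44 mm above the counter, 82 mm from the axis; ring wall 64 mm outside, 57 mm inside, 30 mm high; turns with the head
- pocket4 (a point): pocket 4 of the head: middle of its floor, 44 mm above the counter, 82 mm from the axis; ring wall 64 mm outside, 57 mm inside, 30 mm high; turns with the head
- jar0: spice jar already standing in a pocket at the start, or None if absent: white ceramic, steel cap, 48 mm across, 66 mm high, about 180 g, thick heavy foot; origin at the centre of its underside, z up its axis. The pocket of an absent one is empty
- jar1: spice jar already standing in a pocket at the start, or None if absent: white ceramic, steel cap, 48 mm across, 66 mm high, about 180 g, thick heavy foot; origin at the centre of its underside, z up its axis. The pocket of an absent one is empty
- jar2: spice jar already standing in a pocket at the start, or None if absent: white ceramic, steel cap, 48 mm across, 66 mm high, about 180 g, thick heavy foot; origin at the centre of its underside, z up its axis. The pocket of an absent one is empty
- jar3: spice jar already standing in a pocket at the start, or None if absent: white ceramic, steel cap, 48 mm across, 66 mm high, about 180 g, thick heavy foot; origin at the centre of its underside, z up its axis. The pocket of an absent one is empty
- jar4: spice jar already standing in a pocket at the start, or None if absent: white ceramic, steel cap, 48 mm across, 66 mm high, about 180 g, thick heavy foot; origin at the centre of its underside, z up its axis. The pocket of an absent one is empty
- spare0: spare spice jar standing on the counter at the right at the start: same as the others, 48 mm across, 66 mm high; origin at the centre of its underside, z up its axis
- spare1: spare spice jar standing on the counter at the right at the start: same as the others, 48 mm across, 66 mm high; origin at the centre of its underside, z up its axis
- spare2: spare spice jar standing on the counter at the right at the start: same as the others, 48 mm across, 66 mm high; origin at the centre of its underside, z up its axis
- spare3: spare spice jar standing on the counter at the right at the start: same as the others, 48 mm across, 66 mm high; origin at the centre of its underside, z up its axis
- glass_lid: round glass lid 154 mm across, 48 mm high with its knob, lying on the counter; origin under its centre. Leave alone
- colander: grey plastic colander 180 mm across, 85 mm high; origin under its centre. Leave alone
- cup_a: ceramic cup 72 mm across, 75 mm high; origin under its centre. Leave alone
- cup_b: ceramic cup 72 mm across, 75 mm high; origin under its centre. Leave alone
Things that resemble listed ones, but are neither listed nor needed, are in the scene too. Leave any blue or green look-alike of the spare0 alone.

How it is judged:
On the way, in this order (a step that is already met when the one before it is completed fails the run):
1. with the head at the loading stop, the leg is fully out and every pocket holds an upright jar (value of joint leg above 1.34 rad and value of joint head below 0.06 rad and ((horizontal distance between jar0 and pocket0 below 0.008 m and height (world z) of jar0 below 0.05 m and angle between jar0's own z axis and vertical below 0.12 rad) or (horizontal distance between jar1 and pocket0 below 0.008 m and height (world z) of jar1 below 0.05 m and angle between jar1's own z axis and vertical below 0.12 rad) or (horizontal distance between jar2 and pocket0 below 0.008 m and height (world z) of jar2 below 0.05 m and angle between jar2's own z axis and vertical below 0.12 rad) or (horizontal distance between jar3 and pocket0 below 0.008 m and height (world z) of jar3 below 0.05 m and angle between jar3's own z axis and vertical below 0.12 rad) or (horizontal distance between jar4 and pocket0 below 0.008 m and height (world z) of jar4 below 0.05 m and angle between jar4's own z axis and vertical below 0.12 rad) or (horizontal distance between spare0 and pocket0 below 0.008 m and height (world z) of spare0 below 0.05 m and angle between spare0's own z axis and vertical below 0.12 rad) or (horizontal distance between spare1 and pocket0 below 0.008 m and height (world z) of spare1 below 0.05 m and angle between spare1's own z axis and vertical below 0.12 rad) or (horizontal distance between spare2 and pocket0 below 0.008 m and height (world z) of spare2 below 0.05 m and angle between spare2's own z axis and vertical below 0.12 rad) or (horizontal distance between spare3 and pocket0 below 0.008 m and height (world z) of spare3 below 0.05 m and angle between spare3's own z axis and vertical below 0.12 rad)) and ((horizontal distance between jar0 and pocket1 below 0.008 m and height (world z) of jar0 below 0.05 m and angle between jar0's own z axis and vertical below 0.12 rad) or (horizontal distance between jar1 and pocket1 below 0.008 m and height (world z) of jar1 below 0.05 m and angle between jar1's own z axis and vertical below 0.12 rad) or (horizontal distance between jar2 and pocket1 below 0.008 m and height (world z) of jar2 below 0.05 m and angle between jar2's own z axis and vertical below 0.12 rad) or (horizontal distance between jar3 and pocket1 below 0.008 m and height (world z) of jar3 below 0.05 m and angle between jar3's own z axis and vertical below 0.12 rad) or (horizontal distance between jar4 and pocket1 below 0.008 m and height (world z) of jar4 below 0.05 m and angle between jar4's own z axis and vertical below 0.12 rad) or (horizontal distance between spare0 and pocket1 below 0.008 m and height (world z) of spare0 below 0.05 m and angle between spare0's own z axis and vertical below 0.12 rad) or (horizontal distance between spare1 and pocket1 below 0.008 m and height (world z) of spare1 below 0.05 m and angle between spare1's own z axis and vertical below 0.12 rad) or (horizontal distance between spare2 and pocket1 below 0.008 m and height (world z) of spare2 below 0.05 m and angle between spare2's own z axis and vertical below 0.12 rad) or (horizontal distance between spare3 and pocket1 below 0.008 m and height (world z) of spare3 below 0.05 m and angle between spare3's own z axis and vertical below 0.12 rad)) and ((horizontal distance between jar0 and pocket2 below 0.008 m and height (world z) of jar0 below 0.05 m and angle between jar0's own z axis and vertical below 0.12 rad) or (horizontal distance between jar1 and pocket2 below 0.008 m and height (world z) of jar1 below 0.05 m and angle between jar1's own z axis and vertical below 0.12 rad) or (horizontal distance between jar2 and pocket2 below 0.008 m and height (world z) of jar2 below 0.05 m and angle between jar2's own z axis and vertical below 0.12 rad) or (horizontal distance between jar3 and pocket2 below 0.008 m and height (world z) of jar3 below 0.05 m and angle between jar3's own z axis and vertical below 0.12 rad) or (horizontal distance between jar4 and pocket2 below 0.008 m and height (world z) of jar4 below 0.05 m and angle between jar4's own z axis and vertical below 0.12 rad) or (horizontal distance between spare0 and pocket2 below 0.008 m and height (world z) of spare0 below 0.05 m and angle between spare0's own z axis and vertical below 0.12 rad) or (horizontal distance between spare1 and pocket2 below 0.008 m and height (world z) of spare1 below 0.05 m and angle between spare1's own z axis and vertical below 0.12 rad) or (horizontal distance between spare2 and pocket2 below 0.008 m and height (world z) of spare2 below 0.05 m and angle between spare2's own z axis and vertical below 0.12 rad) or (horizontal distance between spare3 and pocket2 below 0.008 m and height (world z) of spare3 below 0.05 m and angle between spare3's own z axis and vertical below 0.12 rad)) and ((horizontal distance between jar0 and pocket3 below 0.008 m and height (world z) of jar0 below 0.05 m and angle between jar0's own z axis and vertical below 0.12 rad) or (horizontal distance between jar1 and pocket3 below 0.008 m and height (world z) of jar1 below 0.05 m and angle between jar1's own z axis and vertical below 0.12 rad) or (horizontal distance between jar2 and pocket3 below 0.008 m and height (world z) of jar2 below 0.05 m and angle between jar2's own z axis and vertical below 0.12 rad) or (horizontal distance between jar3 and pocket3 below 0.008 m and height (world z) of jar3 below 0.05 m and angle between jar3's own z axis and vertical below 0.12 rad) or (horizontal distance between jar4 and pocket3 below 0.008 m and height (world z) of jar4 below 0.05 m and angle between jar4's own z axis and vertical below 0.12 rad) or (horizontal distance between spare0 and pocket3 below 0.008 m and height (world z) of spare0 below 0.05 m and angle between spare0's own z axis and vertical below 0.12 rad) or (horizontal distance between spare1 and pocket3 below 0.008 m and height (world z) of spare1 below 0.05 m and angle between spare1's own z axis and vertical below 0.12 rad) or (horizontal distance between spare2 and pocket3 below 0.008 m and height (world z) of spare2 below 0.05 m and angle between spare2's own z axis and vertical below 0.12 rad) or (horizontal distance between spare3 and pocket3 below 0.008 m and height (world z) of spare3 below 0.05 m and angle between spare3's own z axis and vertical below 0.12 rad)) and ((horizontal distance between jar0 and pocket4 below 0.008 m and height (world z) of jar0 below 0.05 m and angle between jar0's own z axis and vertical below 0.12 rad) or (horizontal distance between jar1 and pocket4 below 0.008 m and height (world z) of jar1 below 0.05 m and angle between jar1's own z axis and vertical below 0.12 rad) or (horizontal distance between jar2 and pocket4 below 0.008 m and height (world z) of jar2 below 0.05 m and angle between jar2's own z axis and vertical below 0.12 rad) or (horizontal distance between jar3 and pocket4 below 0.008 m and height (world z) of jar3 below 0.05 m and angle between jar3's own z axis and vertical below 0.12 rad) or (horizontal distance between jar4 and pocket4 below 0.008 m and height (world z) of jar4 below 0.05 m and angle between jar4's own z axis and vertical below 0.12 rad) or (horizontal distance between spare0 and pocket4 below 0.008 m and height (world z) of spare0 below 0.05 m and angle between spare0's own z axis and vertical below 0.12 rad) or (horizontal distance between spare1 and pocket4 below 0.008 m and height (world z) of spare1 below 0.05 m and angle between spare1's own z axis and vertical below 0.12 rad) or (horizontal distance between spare2 and pocket4 below 0.008 m and height (world z) of spare2 below 0.05 m and angle between spare2's own z axis and vertical below 0.12 rad) or (horizontal distance between spare3 and pocket4 below 0.008 m and height (world z) of spare3 below 0.05 m and angle between spare3's own z axis and vertical below 0.12 rad))), for 0.2 s.
2. the plunger is lifted out of the loading stop's hole (value of joint plunger above 0.011 m and value of joint head below 0.3 rad), for 0.05 s.
3. the head is at the serving stop with the plunger home (value of joint head above 1.2166 rad and value of joint plunger below 0.003 m), for 0.2 s.
At the end, for the whole second after the job is handed in: leg past 1.34 rad; head within 0.04 rad of the serving stop, plunger within 3 mm of home; in each pocket a jar within 8 mm of the centre, underside below 50 mm, within 0.12 rad of upright; unused spares upright within 0.15 rad; jars at rest (all of step 3 and value of joint leg above 1.34 rad and velocity of joint head below 0.05 rad/s and ((horizontal distance between jar0 and pocket0 below 0.008 m and height (world z) of jar0 below 0.05 m and angle between jar0's own z axis and vertical below 0.12 rad) or (horizontal distance between jar1 and pocket0 below 0.008 m and height (world z) of jar1 below 0.05 m and angle between jar1's own z axis and vertical below 0.12 rad) or (horizontal distance between jar2 and pocket0 below 0.008 m and height (world z) of jar2 below 0.05 m and angle between jar2's own z axis and vertical below 0.12 rad) or (horizontal distance between jar3 and pocket0 below 0.008 m and height (world z) of jar3 below 0.05 m and angle between jar3's own z axis and vertical below 0.12 rad) or (horizontal distance between jar4 and pocket0 below 0.008 m and height (world z) of jar4 below 0.05 m and angle between jar4's own z axis and vertical below 0.12 rad) or (horizontal distance between spare0 and pocket0 below 0.008 m and height (world z) of spare0 below 0.05 m and angle between spare0's own z axis and vertical below 0.12 rad) or (horizontal distance between spare1 and pocket0 below 0.008 m and height (world z) of spare1 below 0.05 m and angle between spare1's own z axis and vertical below 0.12 rad) or (horizontal distance between spare2 and pocket0 below 0.008 m and height (world z) of spare2 below 0.05 m and angle between spare2's own z axis and vertical below 0.12 rad) or (horizontal distance between spare3 and pocket0 below 0.008 m and height (world z) of spare3 below 0.05 m and angle between spare3's own z axis and vertical below 0.12 rad)) and ((horizontal distance between jar0 and pocket1 below 0.008 m and height (world z) of jar0 below 0.05 m and angle between jar0's own z axis and vertical below 0.12 rad) or (horizontal distance between jar1 and pocket1 below 0.008 m and height (world z) of jar1 below 0.05 m and angle between jar1's own z axis and vertical below 0.12 rad) or (horizontal distance between jar2 and pocket1 below 0.008 m and height (world z) of jar2 below 0.05 m and angle between jar2's own z axis and vertical below 0.12 rad) or (horizontal distance between jar3 and pocket1 below 0.008 m and height (world z) of jar3 below 0.05 m and angle between jar3's own z axis and vertical below 0.12 rad) or (horizontal distance between jar4 and pocket1 below 0.008 m and height (world z) of jar4 below 0.05 m and angle between jar4's own z axis and vertical below 0.12 rad) or (horizontal distance between spare0 and pocket1 below 0.008 m and height (world z) of spare0 below 0.05 m and angle between spare0's own z axis and vertical below 0.12 rad) or (horizontal distance between spare1 and pocket1 below 0.008 m and height (world z) of spare1 below 0.05 m and angle between spare1's own z axis and vertical below 0.12 rad) or (horizontal distance between spare2 and pocket1 below 0.008 m and height (world z) of spare2 below 0.05 m and angle between spare2's own z axis and vertical below 0.12 rad) or (horizontal distance between spare3 and pocket1 below 0.008 m and height (world z) of spare3 below 0.05 m and angle between spare3's own z axis and vertical below 0.12 rad)) and ((horizontal distance between jar0 and pocket2 below 0.008 m and height (world z) of jar0 below 0.05 m and angle between jar0's own z axis and vertical below 0.12 rad) or (horizontal distance between jar1 and pocket2 below 0.008 m and height (world z) of jar1 below 0.05 m and angle between jar1's own z axis and vertical below 0.12 rad) or (horizontal distance between jar2 and pocket2 below 0.008 m and height (world z) of jar2 below 0.05 m and angle between jar2's own z axis and vertical below 0.12 rad) or (horizontal distance between jar3 and pocket2 below 0.008 m and height (world z) of jar3 below 0.05 m and angle between jar3's own z axis and vertical below 0.12 rad) or (horizontal distance between jar4 and pocket2 below 0.008 m and height (world z) of jar4 below 0.05 m and angle between jar4's own z axis and vertical below 0.12 rad) or (horizontal distance between spare0 and pocket2 below 0.008 m and height (world z) of spare0 below 0.05 m and angle between spare0's own z axis and vertical below 0.12 rad) or (horizontal distance between spare1 and pocket2 below 0.008 m and height (world z) of spare1 below 0.05 m and angle between spare1's own z axis and vertical below 0.12 rad) or (horizontal distance between spare2 and pocket2 below 0.008 m and height (world z) of spare2 below 0.05 m and angle between spare2's own z axis and vertical below 0.12 rad) or (horizontal distance between spare3 and pocket2 below 0.008 m and height (world z) of spare3 below 0.05 m and angle between spare3's own z axis and vertical below 0.12 rad)) and ((horizontal distance between jar0 and pocket3 below 0.008 m and height (world z) of jar0 below 0.05 m and angle between jar0's own z axis and vertical below 0.12 rad) or (horizontal distance between jar1 and pocket3 below 0.008 m and height (world z) of jar1 below 0.05 m and angle between jar1's own z axis and vertical below 0.12 rad) or (horizontal distance between jar2 and pocket3 below 0.008 m and height (world z) of jar2 below 0.05 m and angle between jar2's own z axis and vertical below 0.12 rad) or (horizontal distance between jar3 and pocket3 below 0.008 m and height (world z) of jar3 below 0.05 m and angle between jar3's own z axis and vertical below 0.12 rad) or (horizontal distance between jar4 and pocket3 below 0.008 m and height (world z) of jar4 below 0.05 m and angle between jar4's own z axis and vertical below 0.12 rad) or (horizontal distance between spare0 and pocket3 below 0.008 m and height (world z) of spare0 below 0.05 m and angle between spare0's own z axis and vertical below 0.12 rad) or (horizontal distance between spare1 and pocket3 below 0.008 m and height (world z) of spare1 below 0.05 m and angle between spare1's own z axis and vertical below 0.12 rad) or (horizontal distance between spare2 and pocket3 below 0.008 m and height (world z) of spare2 below 0.05 m and angle between spare2's own z axis and vertical below 0.12 rad) or (horizontal distance between spare3 and pocket3 below 0.008 m and height (world z) of spare3 below 0.05 m and angle between spare3's own z axis and vertical below 0.12 rad)) and ((horizontal distance between jar0 and pocket4 below 0.008 m and height (world z) of jar0 below 0.05 m and angle between jar0's own z axis and vertical below 0.12 rad) or (horizontal distance between jar1 and pocket4 below 0.008 m and height (world z) of jar1 below 0.05 m and angle between jar1's own z axis and vertical below 0.12 rad) or (horizontal distance between jar2 and pocket4 below 0.008 m and height (world z) of jar2 below 0.05 m and angle between jar2's own z axis and vertical below 0.12 rad) or (horizontal distance between jar3 and pocket4 below 0.008 m and height (world z) of jar3 below 0.05 m and angle between jar3's own z axis and vertical below 0.12 rad) or (horizontal distance between jar4 and pocket4 below 0.008 m and height (world z) of jar4 below 0.05 m and angle between jar4's own z axis and vertical below 0.12 rad) or (horizontal distance between spare0 and pocket4 below 0.008 m and height (world z) of spare0 below 0.05 m and angle between spare0's own z axis and vertical below 0.12 rad) or (horizontal distance between spare1 and pocket4 below 0.008 m and height (world z) of spare1 below 0.05 m and angle between spare1's own z axis and vertical below 0.12 rad) or (horizontal distance between spare2 and pocket4 below 0.008 m and height (world z) of spare2 below 0.05 m and angle between spare2's own z axis and vertical below 0.12 rad) or (horizontal distance between spare3 and pocket4 below 0.008 m and height (world z) of spare3 below 0.05 m and angle between spare3's own z axis and vertical below 0.12 rad)) and angle between each of jar0, jar1, jar2, jar3, jar4, spare0, spare1, spare2, spare3's own z axis and vertical below 0.15 rad and linear speed of each of jar0, jar1, jar2, jar3, jar4, spare0, spare1, spare2, spare3 below 0.03 m/s); the robot touches nothing.
It fails at once if a jar that was already in a pocket is lifted out (height (world z) of any of jar0, jar1, jar2, jar3, jar4 above 0.075 m).
It fails at once if one of the other kitchen things is shifted more than 50 mm (distance of any of glass_lid, colander, cup_a, cup_b from where it was at the start of the episode above 0.05 m).
Of jar0, jar1, jar2, jar3, jar4 only 1 to 3 are there at a start; the rules pass over those that are not, and their reading is None.
At some moment in a run one of spare0, spare1, spare2, spare3 may be knocked a few centimetres aside while the robot is not near it.
It also fails if it takes over 210 s, if anything falls off the work surface, if the arm or the gripper's body presses on something with over 40 N, if the wrist force passes 120 N, or if a joint passes its speed limit or range.

## Robot

A 6-joint arm with a two-finger parallel gripper is mounted at the origin on the work surface. World frame = base frame: x ahead of the robot, y to its left, z up, the work surface at z = 0. Lengths are in m, angles in rad, forces in N, time in s.
With the tool pointing down it reaches from about 0.425 to 0.95 m from the base axis. Payload 14.7 kg.
Tool frame: the origin (TCP) lies at the very end of the fingers, on their centre line; the grasp point (between the pads) lies 19 mm behind it; z points along the fingers, y is the line along which they close (so a half turn about z gives the same grasp; the last joint's range is limited). The gripper opens to 85 mm and grips with 20 to 120 N. Pads are 22 mm wide; open, the fingers measure 114 mm over their backs; the gripper's body (76 mm by 85 mm) begins 54 mm behind the grasp point. The pads swing forward as they close: fully open they stand 13 mm farther back than shut.
Start: joints at [-1.174, 0.48, 1.596, -0, 1.065, -0.047], TCP at [0.279, -0.587, 0.231] pointing down, gripper open.
Joint ranges: [-2.75, 2.75], [-0.82, 2.05], [0.23, 2.67], [-1.56, 4.7], [0.09, 2.69], [-2.92, 2.92]. Speed limits (rad/s): [1.89, 1.89, 2.39, 3.01, 3.01, 3.01].

## Interface

Orientations are given as a unit quaternion [x, y, z, w].
In Python, from station import observe, grab_frame, hand_in gives the robot as it stands. The module is installed in compiled form; this text tells all that it offers.
- The arm moves only by the tool carry_out, never from a script. Its argument "targets" is one flat list of numbers, 5 for each row, row after row: the shift along the tool's x, y, z normalised to -1 to 1, where 1 is 500 mm, then the turn about the tool's z normalised to -1 to 1, where 1 is 30 degrees, then the closure, from 0 (fully open) to 1 (shut). A call has 1 to 5 rows; each row is the pose to reach, as a shift and turn from the pose commanded when the call began, along the tool's axes at that moment; what a row does not reach only later rows make up. A row lasts 1/12 s, in which the tool goes at most 41.7 mm and 7.16 degrees, less where a joint would pass 70% of its speed; a pose out of reach is approached as far as the arm can. A call with a number of a shift or a turn outside -1 to 1 is refused whole. A call with a gripper value outside its range is refused whole. The fingers move at their own pace and stop on an object; "force" is the grip in N (left out, the last holds). Time passes only in rows, so rows that repeat a pose let the fingers close. It gives the time, the measured TCP pose, the force, the opening and the grip force at its end, in the units of the state.
- observe(): the state, without advancing time (a new reading comes with each control period).
- grab_frame(name): name is "scene" or "top" or "wrist"; returns a dict with "pixels" (420x560x3 uint8, red, green, blue), "mtx" (3x3 intrinsics, pixels), "extrinsics" (4x4, takes a point from camera to world coordinates). Camera axes: x right, y up, looking along -z (the intrinsics and any distortion apply to the point x, -y, -z); pixel columns grow to the right and rows downward; lengths in m; the calibration is good to about 2 mm. A picture is of the moment at which its call begins. There is no depth.
- hand_in(): hands the job in; it is judged then, once.
The state is a dict: "clock": time; "joint_positions": joint angles; "dq": joint speeds; "joint_efforts": joint torques, N m; "tcp_pos": TCP position; "ee_rot": TCP orientation; "ft_force": force on the tool from outside, world axes, zero at the start; "torque": the same for the moment, N m; "gripper_width": finger opening in m; "finger_force": force on a finger pad.
Only numpy, scipy, OpenCV 4.12 (cv2) and the standard library are available. Lean on these libraries where they do the work, as an engineer would, in place of code of your own. Each camera call takes 0.05 s, during which the arm holds its last target. There are 200 camera calls.

## Working session

There is one attempt and no reset: what is moved stays moved. The work goes in short steps, Python scripts to look and compute and a tool call to move; the robot and the scene stay as the last step left them, time stands still between calls to the robot, and variables do not carry over. Pictures are saved under pics/ and viewed, at most 14 in all, crops included, and the job is handed in when it is done.

Besides the shell and the picture viewer there is one more tool, called after "Emit:" by a JSON object that holds its "name" and its "arguments", one argument or row to a line. carry_out: Moves the arm, as the interface text tells. Its arguments: {"type":"object","properties":{"targets":{"type":"array"},"force":{"type":"number"}},"required":["targets"]}

```bash
mkdir -p pics
cat > h.py <<'E'
import numpy as np, cv2
from station import observe, grab_frame, hand_in
def save(name,fn):
    f=grab_frame(name); cv2.imwrite('pics/'+fn+'.png',f['pixels'][:,:,::-1]); np.savez('pics/'+fn+'.npz',**f); return f
def load(fn): return dict(np.load('pics/'+fn+'.npz'))
def ray(f,u,v):
    E=f['extrinsics']; d=np.linalg.inv(f['mtx'])@[u,v,1]; return E[:3,3],E[:3,:3]@(d*[1,-1,-1])
def pt(f,u,v,z):
    o,d=ray(f,u,v); return o+d*(z-o[2])/d[2]
def px(f,p):
    E=f['extrinsics']; c=E[:3,:3].T@(np.asarray(p)-E[:3,3]); q=f['mtx']@(c*[1,-1,-1]); return q[:2]/q[2]
E
python3 - <<'E'
from h import *
s=observe()
for k in s: print(k,np.round(s[k],4))
for n in('scene','top','wrist'):
    f=save(n,n+'0'); print(n,[k for k in f],np.round(f['mtx'],1).tolist(),np.round(f['extrinsics'],3).tolist())
a=cv2.imread('pics/top0.png'); cv2.imwrite('pics/top0b.png',cv2.resize(a,(800,600)))
E
```

```text
clock 0.0
joint_positions [-1.1736  0.4809  1.5969  0.      1.0651 -0.0466]
dq [ 0.0005 -0.0004  0.0008 -0.0002 -0.0017 -0.0001]
joint_efforts [-1.00000e-03 -9.50663e+01 -4.30176e+01 -3.00000e-04  1.27000e-02
  1.00000e-04]
tcp_pos [ 0.279  -0.5867  0.2307]
ee_rot [ 9.755e-01  2.201e-01 -1.000e-04 -6.000e-04]
ft_force [-0.2057 -0.0544  0.1806]
torque [-0.0161  0.0431 -0.0198]
finger_force 0.0
gripper_width 0.0857
scene ['pixels', 'mtx', 'extrinsics'] [[474.3, 0.0, 279.3], [0.0, 474.3, 209.7], [0.0, 0.0, 1.0]] [[-0.134, -0.555, 0.821, 1.692], [0.991, -0.076, 0.11, 0.178], [0.001, 0.828, 0.56, 0.855], [0.0, 0.0, 0.0, 1.0]]
top ['pixels', 'mtx', 'extrinsics'] [[421.7, 0.0, 281.9], [0.0, 421.7, 211.1], [0.0, 0.0, 1.0]] [[0.023, 0.994, -0.103, 0.439], [-1.0, 0.023, 0.005, 0.036], [0.008, 0.103, 0.995, 1.099], [0.0, 0.0, 0.0, 1.0]]
wrist ['pixels', 'mtx', 'extrinsics'] [[299.3, 0.0, 275.4], [0.0, 299.3, 208.4], [0.0, 0.0, 1.0]] [[0.43, 0.858, 0.282, 0.352], [-0.903, 0.409, 0.134, -0.552], [-0.001, -0.312, 0.95, 0.374], [0.0, 0.0, 0.0, 1.0]]
```

View pics/top0b.png

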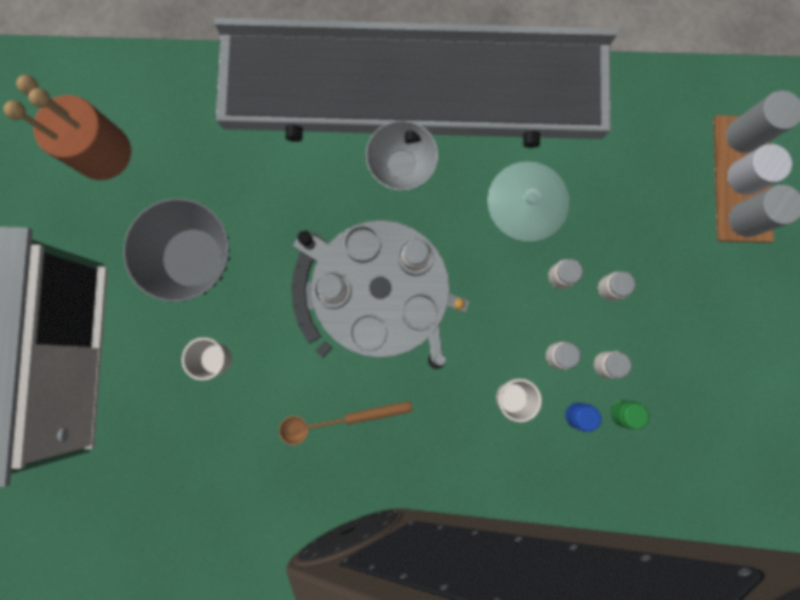

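View pics/scene0.png

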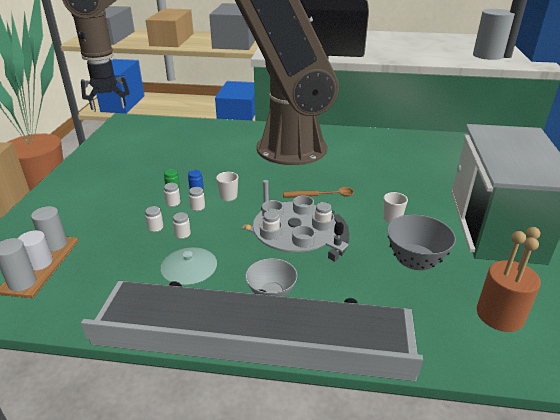

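Run:
```python
from h import *
f=load('top0')
a=f['pixels'][145:265,195:345,::-1]
cv2.imwrite('pics/c1.png',cv2.resize(a,None,fx=5,fy=5,interpolation=cv2.INTER_CUBIC))
g=load('wrist0'); cv2.imwrite('pics/w0.png',g['pixels'][:,:,::-1])
s=0.7
for n,u,v,z in [('disc',380,287,.044),('knob',306,240,.11),('post',437,360,.108),('sp0',568,270,.066),('sp1',620,284,.066),('sp2',567,354,.066),('sp3',616,363,.066),('cup',520,400,.075),('ball',458,303,.02)]:
    print(n,np.round(pt(f,u*s,v*s,z),3))
```

```text
disc [0.574 0.071 0.044]
knob [0.642 0.195 0.11 ]
post [ 0.448 -0.027  0.108]
sp0 [ 0.609 -0.255  0.066]
sp1 [ 0.586 -0.345  0.066]
sp2 [ 0.463 -0.252  0.066]
sp3 [ 0.45  -0.336  0.066]
cup [ 0.384 -0.17   0.075]
ball [ 0.551 -0.069  0.02 ]
```

View pics/c1.png

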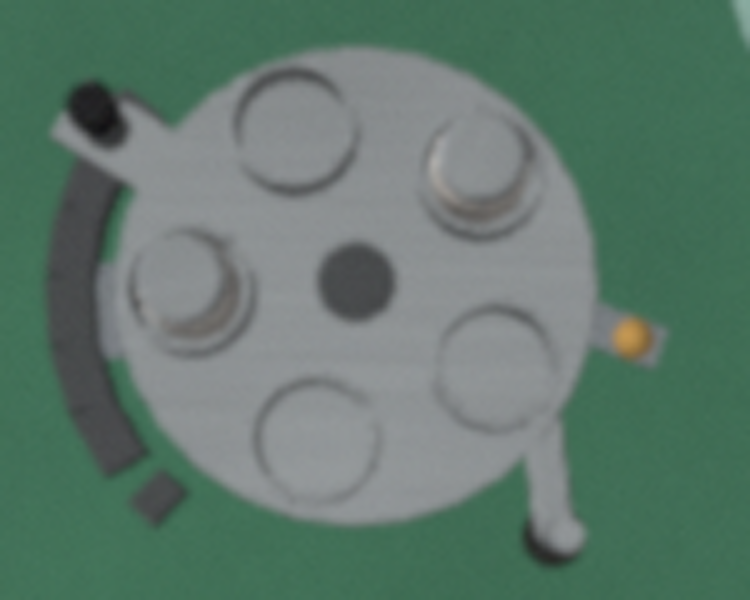

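Run:
```python
from h import *
f=load('top0')
P=lambda u,v,z: pt(f,(u+.5)/5-.5+195,(v+.5)/5-.5+145,z)
c1=P(357,285,.044);c2=P(357,282,.054);print(c1,c2)
c=((c1+c2)/2)[:2]
for n,u,v,z in [('p',297,131,.074),('p',497,368,.074),('p',317,440,.074),('jarA',481,158,.11),('jarB',180,270,.11),('knob',93,105,.11),('post',568,535,.108),('ball',633,337,.02),('stop',160,497,.03)]:
    q=P(u,v,z)[:2]; d=q-c; print(n,np.round(q,4),np.round(np.hypot(*d)*1e3,1),np.round(np.degrees(np.arctan2(d[1],d[0])),1))
post=P(568,535,.108)[:2]; d=post-c; D=np.hypot(*d)
a=(88**2e0*1e-6-.125**2+D*D)/(2*D); h=np.sqrt(max(0,.088**2-a*a)); e=d/D; n=np.array([-e[1],e[0]])
for s in(1,-1):
    H=c+a*e+s*h*n; v=H-c; yaw=np.degrees(np.arctan2(v[1],v[0]))+90; l=post-H
    print('hinge',H,'yaw',yaw,'leg dir',np.degrees(np.arctan2(l[1],l[0]))-yaw-180)
# jars: 
print(observe()['clock'])
```

```text
[0.57235066 0.07143131 0.044     ] [0.57259942 0.07113872 0.054     ]
p [0.6444 0.1021] 78.2 23.2
p [0.5294 0.0011] 82.4 -121.5
p [0.4922 0.0878] 81.9 168.3
jarA [0.6263 0.0119] 80.1 -47.8
jarB [0.5692 0.153 ] 81.8 92.3
knob [0.6474 0.1972] 146.6 59.2
post [ 0.4487 -0.0325] 161.5 -140.0
ball [ 0.5518 -0.0705] 143.3 -98.3
stop [0.4639 0.1685] 145.7 138.2
hinge [ 0.57272191 -0.01671464] yaw 0.1607381899245155 leg dir -352.88526695248146
hinge [0.48585608 0.08681419] yaw 259.83590527834224 leg dir -547.1147330475186
0.15
```

Emit:
{"name": "carry_out", "arguments": {
  "targets": [0.261, -0.285, 0, 0, 0.4, 0.261, -0.285, 0, 0, 0.4, 0.261, -0.285, 0, 0, 0.4, 0.261, -0.285, 0, 0, 0.4, 0.261, -0.285, 0, 0, 0.4],
  "force": 30
}}

```text
clock: 0.57
tcp_pos: [0.3358, -0.3987, 0.231]
ee_rot: [0.975, 0.22, -0.0, -0.001]
ft_force: [0.1, -0.5, 0.8]
gripper_width: 0.051
finger_force: 0.0
```

Emit:
{"name": "carry_out", "arguments": {
  "targets": [0.261, -0.285, 0, 0, 0.4, 0.261, -0.285, 0, 0, 0.4, 0.261, -0.285, 0, 0, 0.4, 0.261, -0.285, 0, 0, 0.4, 0.261, -0.285, 0, 0, 0.4]
}}

```text
clock: 0.98
tcp_pos: [0.3924, -0.2144, 0.2312]
ee_rot: [0.975, 0.22, -0.0, -0.0]
ft_force: [0.6, -0.5, 0.5]
gripper_width: 0.051
finger_force: 0.0
```

Emit:
{"name": "carry_out", "arguments": {
  "targets": [0.261, -0.285, 0, 0, 0.4, 0.261, -0.285, 0, 0, 0.4, 0.261, -0.285, 0, 0, 0.4, 0.261, -0.285, 0, 0, 0.4, 0.261, -0.285, 0, 0, 0.4]
}}

```text
clock: 1.4
tcp_pos: [0.4495, -0.0297, 0.2314]
ee_rot: [0.975, 0.221, 0.0, -0.0]
ft_force: [0.5, -0.6, -1.4]
gripper_width: 0.0513
finger_force: 0.0
```

```bash
cat >> h.py <<'E'
from scipy.spatial.transform import Rotation as Ro
def plan(*targets):
    "targets: (x,y,z[,tool-y world deg]) -> shift/turn numbers, all from the present pose"
    s=observe(); R=Ro.from_quat(s['ee_rot']).as_matrix(); p=np.array(s['tcp_pos'])
    ya=np.degrees(np.arctan2(R[1,1],R[0,1])); print('t',round(float(s['clock']),2),'tcp',np.round(p,4),'yang',round(ya,1),'tilt',np.round(R[:2,2],4),'w',round(float(s['gripper_width']),4),'q6',round(float(s['joint_positions'][5]),2),'F',np.round(s['ft_force'],1))
    for t in targets:
        d=R.T@(np.array(t[:3])-p); tu=0
        if len(t)>3: tu=-((t[3]-ya+90)%180-90)/30
        print(t,'->',np.round(d/.5,4),'turn',round(tu,3),'dist mm',np.round(np.linalg.norm(d)*1e3))
E
python3 - <<'E'
from h import *
plan((.4487,-.0325,.2),(.4487,-.0325,.078))
f=save('wrist','w1'); print(np.round(px(f,(.4487,-.0325,.108)),1))
E
```

```text
t 1.4 tcp [ 0.4495 -0.0297  0.2314] yang -64.5 tilt [0.0003 0.0005] w 0.0513 q6 0.99 F [ 0.5 -0.6 -1.4]
(0.4487, -0.0325, 0.2) -> [-0.0039  0.0044  0.0628] turn 0 dist mm 32.0
(0.4487, -0.0325, 0.078) -> [-0.004   0.0045  0.3068] turn 0 dist mm 153.0
[277.6 203.2]
```

View pics/w1.png

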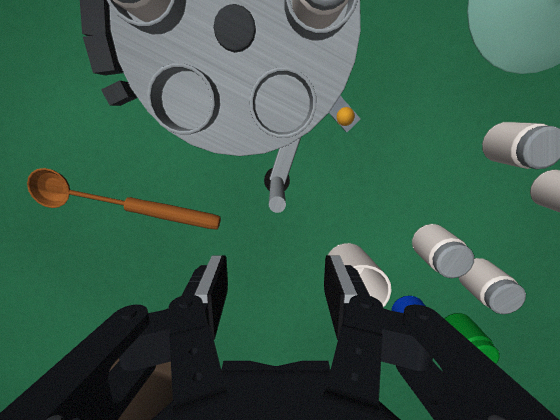

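Emit:
{"name": "carry_out", "arguments": {
  "targets": [-0.004, 0.005, 0.08, 0, 0.4, -0.004, 0.005, 0.16, 0, 0.4, -0.004, 0.005, 0.24, 0, 0.4, -0.004, 0.005, 0.3, 0, 0.4, -0.004, 0.005, 0.3, 0, 0.4]
}}

```text
clock: 1.87
tcp_pos: [0.4451, -0.0355, 0.0769]
ee_rot: [0.975, 0.22, -0.004, -0.001]
ft_force: [-2.8, -0.2, 0.2]
gripper_width: 0.0512
finger_force: 0.0
```

Emit:
{"name": "carry_out", "arguments": {
  "targets": [0, 0, 0, 0, 1, 0, 0, 0, 0, 1, 0, 0, 0, 0, 1, 0, 0, 0, 0, 1, 0, 0, 0, 0, 1],
  "force": 20
}}

```text
clock: 2.28
tcp_pos: [0.4495, -0.0362, 0.083]
ee_rot: [0.975, 0.22, 0.001, 0.001]
ft_force: [-1.2, -0.9, 12.5]
gripper_width: 0.015
finger_force: 22.2
```

Run:
```python
from h import *
H=np.array([.5727,-.0167])
p=observe()['tcp_pos'][:2]-H; print(np.hypot(*p), np.degrees(np.arctan2(p[1],p[0]))%360-180)
r=.125
plan(*[(*(H+r*np.array([np.cos(a+np.pi),np.sin(a+np.pi)])),.08) for a in (.25,.45,.65,.85,1.05,1.15,1.25,1.35,1.42)])
```

```text
0.12473741790540087 8.985772508288477
t 2.28 tcp [ 0.4495 -0.0362  0.083 ] yang -64.6 tilt [ 0.003  -0.0005] w 0.015 q6 0.98 F [-1.2 -0.9 12.5]
(np.float64(0.4515859472861694), np.float64(-0.04762549490681535), 0.08) -> [-0.0061  0.0225  0.006 ] turn 0 dist mm 12.0
(np.float64(0.4601441122059154), np.float64(-0.07107069176390378), 0.08) -> [-0.0107  0.0722  0.0061] turn 0 dist mm 37.0
(np.float64(0.473189525181368), np.float64(-0.09234830071700492), 0.08) -> [-0.0054  0.1218  0.0062] turn 0 dist mm 61.0
(np.float64(0.4902021067643772), np.float64(-0.1106100506425366), 0.08) -> [0.0096 0.1694 0.0063] turn 0 dist mm 85.0
(np.float64(0.5105036190135341), np.float64(-0.1251279031992521), 0.08) -> [0.0338 0.213  0.0065] turn 0 dist mm 108.0
(np.float64(0.5216390698894804), np.float64(-0.13079549253256514), 0.08) -> [0.049  0.2328 0.0065] turn 0 dist mm 119.0
(np.float64(0.5332847047005914), np.float64(-0.13532307741944827), 0.08) -> [0.0662 0.251  0.0066] turn 0 dist mm 130.0
(np.float64(0.5453241641133697), np.float64(-0.13866541972833238), 0.08) -> [0.0851 0.2674 0.0067] turn 0 dist mm 140.0
(np.float64(0.5539218162610392), np.float64(-0.14028147035646496), 0.08) -> [0.0992 0.2777 0.0067] turn 0 dist mm 147.0
```

Emit:
{"name": "carry_out", "arguments": {
  "targets": [-0.006, 0.023, 0, 0, 1, -0.01, 0.072, 0, 0, 1, -0.005, 0.122, 0, 0, 1, 0.01, 0.169, 0, 0, 1, 0.034, 0.213, 0, 0, 1]
}}

```text
clock: 2.7
tcp_pos: [0.51, -0.126, 0.0828]
ee_rot: [0.976, 0.22, 0.001, 0.0]
ft_force: [3.1, 9.7, -1.8]
gripper_width: 0.0147
finger_force: 21.4
```

Emit:
{"name": "carry_out", "arguments": {
  "targets": [0.015, 0.02, 0, 0, 1, 0.032, 0.038, 0, 0, 1, 0.051, 0.054, 0, 0, 1, 0.069, 0.066, 0, 0, 1, 0.072, 0.069, 0, 0, 1]
}}

```text
clock: 3.12
tcp_pos: [0.5519, -0.1382, 0.0815]
ee_rot: [0.976, 0.22, -0.005, -0.003]
ft_force: [-33.9, 20.6, 26.1]
gripper_width: 0.0151
finger_force: 25.9
```

Run:
```python
from h import *
H=np.array([.5727,-.0167])
p=observe()['tcp_pos'][:2]-H; print(np.hypot(*p), np.arctan2(p[1],p[0])%(2*np.pi)-np.pi)
plan(*[(*(H+.125*np.array([np.cos(a+np.pi),np.sin(a+np.pi)])),.08) for a in (1.40,1.44)])
```

```text
0.12326724144349294 1.4014171476531967
t 3.12 tcp [ 0.5519 -0.1382  0.0815] yang -64.6 tilt [-0.0104  0.0041] w 0.0151 q6 0.83 F [-33.9  20.6  26.1]
(np.float64(0.5514541071374699), np.float64(-0.13988121624855754), 0.08) -> [-0.0023  0.0027  0.0029] turn 0 dist mm 2.0
(np.float64(0.5563970364077317), np.float64(-0.1406322935239608), 0.08) -> [0.006  0.0083 0.0028] turn 0 dist mm 5.0
```

Emit:
{"name": "carry_out", "arguments": {
  "targets": [-0.004, -0.006, 0, 0, 0, -0.004, -0.006, 0, 0, 0, -0.004, -0.006, 0, 0, 0, -0.004, -0.006, -0.05, 0, 0, -0.004, -0.006, -0.13, 0, 0]
}}

```text
clock: 3.53
tcp_pos: [0.552, -0.1383, 0.1447]
ee_rot: [0.975, 0.22, -0.002, -0.001]
ft_force: [-0.0, 0.1, 0.2]
gripper_width: 0.0745
finger_force: 0.0
```

Emit:
{"name": "carry_out", "arguments": {
  "targets": [0, 0, -0.08, 0, 0, 0, 0, -0.16, 0, 0, 0, 0, -0.24, 0, 0, 0, 0, -0.3, 0, 0, 0, 0, -0.3, 0, 0]
}}

```text
clock: 3.95
tcp_pos: [0.5568, -0.1398, 0.3039]
ee_rot: [0.975, 0.22, 0.005, 0.003]
ft_force: [1.8, -0.8, -0.1]
gripper_width: 0.0854
finger_force: 0.0
```

Emit:
{"name": "carry_out", "arguments": {
  "targets": [-0.2, 0, 0, 0, 0, -0.2, 0, 0, 0, 0, -0.2, 0, 0, 0, 0, -0.2, 0, 0, 0, 0, -0.2, 0, 0, 0, 0]
}}

```text
clock: 4.37
tcp_pos: [0.4632, -0.1823, 0.2973]
ee_rot: [0.976, 0.219, 0.001, 0.001]
ft_force: [0.3, 0.8, 0.6]
gripper_width: 0.0854
finger_force: 0.0
```

Run:
```python
from h import *
plan()
f=save('wrist','w2')
cv2.imwrite('pics/w2b.png',cv2.resize(f['pixels'][:,:,::-1],(800,600),interpolation=cv2.INTER_CUBIC))
save('top','top2')
```

```text
t 4.37 tcp [ 0.4632 -0.1823  0.2973] yang -64.7 tilt [ 0.002  -0.0009] w 0.0854 q6 0.69 F [0.3 0.8 0.6]
```

View pics/w2b.png

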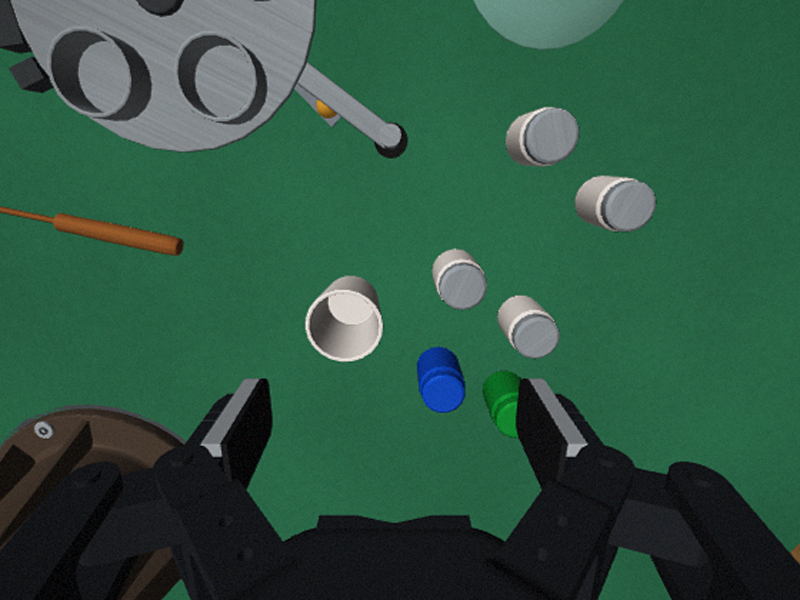

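Run:
```python
from h import *
f=load('w2'); k=.7
P=lambda u,v,z: pt(f,(u+.5)*k-.5,(v+.5)*k-.5,z)
for n,u,v,z in [('A',553,135,.066),('B',629,205,.066),('C',462,286,.066),('D',533,335,.066),('post',389,135,.108),('pk',98,72,.074),('pk',222,79,.074)]:
    print(n,np.round(P(u,v,z),4))
p=P(389,135,.108)[:2]-[.5727,-.0167]; print(np.hypot(*p),np.arctan2(p[1],p[0])%(2*np.pi)-np.pi)
# top view crop of spares
g=load('top2'); a=g['pixels'][175:275,370:460,::-1]; cv2.imwrite('pics/c2.png',np.hstack([cv2.resize(a,None,fx=6,fy=6,interpolation=cv2.INTER_CUBIC)]))
```

```text
A [ 0.6085 -0.2589  0.066 ]
B [ 0.5883 -0.3482  0.066 ]
C [ 0.4625 -0.2525  0.066 ]
D [ 0.4486 -0.3364  0.066 ]
post [ 0.5491 -0.1385  0.108 ]
pk [0.4957 0.0838 0.074 ]
pk [ 0.5318 -0.0038  0.074 ]
0.12406093000752311 1.3794414884558028
```

View pics/c2.png

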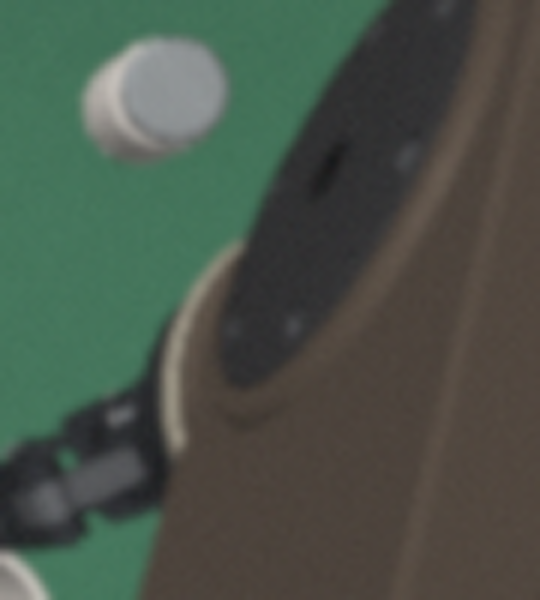

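Emit:
{"name": "carry_out", "arguments": {
  "targets": [0.098, 0.132, 0.14, 0, 0, 0.098, 0.132, 0.14, 0, 0, 0.098, 0.132, 0.14, 0, 0]
}}

```text
clock: 4.72
tcp_pos: [0.5388, -0.2207, 0.2242]
ee_rot: [0.975, 0.221, 0.0, 0.0]
ft_force: [-1.0, 1.2, 0.1]
gripper_width: 0.0855
finger_force: 0.0
```

Emit:
{"name": "carry_out", "arguments": {
  "targets": [0.098, 0.132, 0.14, 0, 0, 0.098, 0.132, 0.14, 0, 0, 0.098, 0.132, 0.14, 0, 0, 0.098, 0.132, 0.14, 0, 0, 0.098, 0.132, 0.14, 0, 0]
}}

```text
clock: 5.13
tcp_pos: [0.6092, -0.2582, 0.1543]
ee_rot: [0.975, 0.22, -0.001, -0.001]
ft_force: [0.3, -0.3, 0.2]
gripper_width: 0.0853
finger_force: 0.0
```

Run:
```python
from h import *
plan((.6085,-.2589,.035))
f=save('wrist','w3')
print(np.round(px(f,(.6085,-.2589,.066)),1))
# cap blob: centre of the circle at top
hsv=cv2.cvtColor(f['pixels'],cv2.COLOR_RGB2HSV); u,v=px(f,(.6085,-.2589,.066)).astype(int)
x0,y0=u-90,max(v-90,0); cv2.imwrite('pics/c3.png',cv2.resize(f['pixels'][y0:v+90,x0:u+90,::-1],None,fx=3,fy=3)); print(x0,y0)
```

```text
t 5.13 tcp [ 0.6092 -0.2582  0.1543] yang -64.5 tilt [-0.0021  0.0011] w 0.0853 q6 0.68 F [ 0.3 -0.3  0.2]
(0.6085, -0.2589, 0.035) -> [-0.0016  0.0012  0.2386] turn 0 dist mm 119.0
[275.8 214.5]
185 124
```

View pics/c3.png

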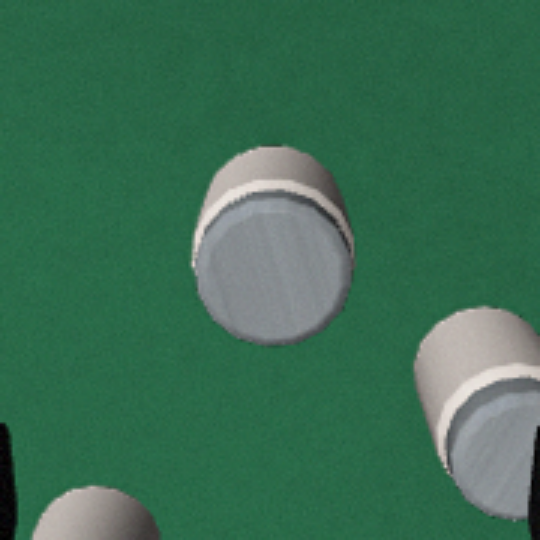

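Emit:
{"name": "carry_out", "arguments": {
  "targets": [0, 0.001, 0.08, 0, 0, 0, 0.001, 0.16, 0, 0, 0, 0.001, 0.21, 0, 0, 0, 0.001, 0.237, 0, 0, 0, 0.001, 0.237, 0, 0]
}}

```text
clock: 5.6
tcp_pos: [0.6075, -0.2582, 0.0361]
ee_rot: [0.975, 0.22, -0.001, -0.001]
ft_force: [-0.7, 0.4, -1.1]
gripper_width: 0.0856
finger_force: 0.0
```

Emit:
{"name": "carry_out", "arguments": {
  "targets": [0, 0, 0, 0, 0.2, 0, 0, 0, 0, 0.35, 0, 0, 0, 0, 0.6, 0, 0, 0, 0, 0.6, 0, 0, 0, 0, 0.6],
  "force": 40
}}

```text
clock: 6.02
tcp_pos: [0.6101, -0.2597, 0.0401]
ee_rot: [0.975, 0.22, 0.001, 0.001]
ft_force: [-0.6, 0.9, 10.5]
gripper_width: 0.0472
finger_force: 39.5
```

Run:
```python
from h import *
s=observe();print(s['finger_force'])
plan((.6085,-.2589,.22),(.52,.0,.22))
```

```text
39.45222079753876
t 6.02 tcp [ 0.6101 -0.2597  0.0401] yang -64.6 tilt [ 0.0029 -0.0013] w 0.0472 q6 0.68 F [-0.6  0.9 10.5]
(0.6085, -0.2589, 0.22) -> [-0.0014 -0.0018 -0.3598] turn 0 dist mm 180.0
(0.52, 0.0, 0.22) -> [ 0.0611 -0.5455 -0.361 ] turn 0 dist mm 328.0
```

Emit:
{"name": "carry_out", "arguments": {
  "targets": [0, 0, -0.04, 0, 0.6, 0, 0, -0.12, 0, 0.6, 0, 0, -0.2, 0, 0.6, 0, 0, -0.28, 0, 0.6, 0, 0, -0.36, 0, 0.6]
}}

```text
clock: 6.43
tcp_pos: [0.6087, -0.2592, 0.2211]
ee_rot: [0.975, 0.22, 0.001, 0.0]
ft_force: [1.3, -0.3, -1.6]
gripper_width: 0.0466
finger_force: 42.0
```

Emit:
{"name": "carry_out", "arguments": {
  "targets": [0.007, -0.06, -0.006, 0, 0.6, 0.015, -0.13, -0.012, 0, 0.6, 0.023, -0.2, -0.02, 0, 0.6, 0.03, -0.26, -0.03, 0, 0.6, 0.038, -0.313, -0.03, 0, 0.6]
}}

```text
clock: 6.85
tcp_pos: [0.5582, -0.1082, 0.235]
ee_rot: [0.975, 0.22, 0.001, 0.0]
ft_force: [0.2, -0.3, -0.8]
gripper_width: 0.0467
finger_force: 42.1
```

Emit:
{"name": "carry_out", "arguments": {
  "targets": [0.01, -0.08, -0.006, 0, 0.6, 0.02, -0.16, -0.012, 0, 0.6, 0.029, -0.24, -0.02, 0, 0.6, 0.038, -0.313, -0.03, 0, 0.6, 0.038, -0.313, -0.03, 0, 0.6]
}}

```text
clock: 7.27
tcp_pos: [0.5068, 0.0447, 0.2497]
ee_rot: [0.975, 0.221, 0.001, -0.001]
ft_force: [1.1, -1.0, -1.0]
gripper_width: 0.0469
finger_force: 42.1
```

Emit:
{"name": "carry_out", "arguments": {
  "targets": [0, 0, 0, 0, 0.6, 0, 0, 0, 0, 0.6, 0, 0, 0, 0, 0.6]
}}

```text
clock: 7.52
tcp_pos: [0.5092, 0.039, 0.2482]
ee_rot: [0.976, 0.22, 0.0, 0.0]
ft_force: [0.1, 0.4, -2.6]
gripper_width: 0.0469
finger_force: 42.1
```

Run:
```python
from h import *
plan()
f=save('wrist','w4')
cv2.imwrite('pics/w4b.png',cv2.resize(f['pixels'][:,:,::-1],(800,600),interpolation=cv2.INTER_CUBIC))
```

```text
t 7.52 tcp [0.5092 0.039  0.2482] yang -64.6 tilt [ 0.0009 -0.0002] w 0.0469 q6 1.15 F [ 0.1  0.4 -2.6]
```

View pics/w4b.png

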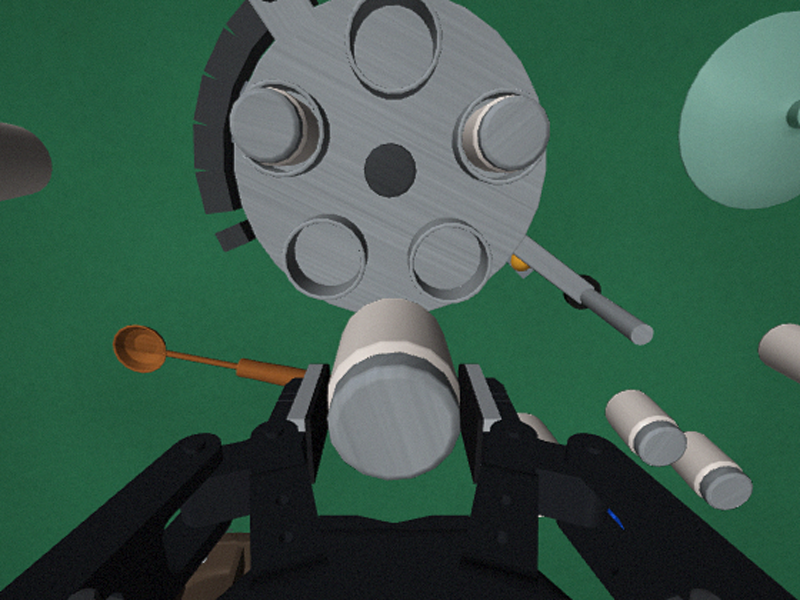

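```bash
cat > fit.py <<'E'
from h import *
from scipy.optimize import minimize
T=np.linspace(0,2*np.pi,120,endpoint=False); C=np.c_[np.cos(T),np.sin(T)]
def fit(fn,x0,empt=(0,2,3),hrows=300):
    f=load(fn); g=cv2.GaussianBlur(cv2.cvtColor(f['pixels'],cv2.COLOR_RGB2GRAY),(0,0),.8)
    m=np.hypot(cv2.Sobel(g,cv2.CV_32F,1,0),cv2.Sobel(g,cv2.CV_32F,0,1)); m=np.minimum(m,120); m=cv2.GaussianBlur(m,(0,0),1.2)
    def pts(p):
        L=[np.c_[p[:2]+.122*C,0*T+.044],np.c_[p[:2]+.02*C,0*T+.054]]
        for i in empt:
            a=p[2]+i*2*np.pi/5; o=p[:2]+.082*np.array([np.cos(a),np.sin(a)])
            L+=[np.c_[o+.032*C,0*T+.074],np.c_[o+.0285*C,0*T+.074]]
        return np.vstack(L)
    def cost(q):
        p=np.array([q[0]*1e-3,q[1]*1e-3,q[2]*1e-2]); uv=np.array([px(f,x) for x in pts(p)],np.float32)
        ok=(uv[:,1]<hrows)&(uv[:,1]>=0)
        v=cv2.remap(m,uv[:,0].copy(),uv[:,1].copy(),cv2.INTER_LINEAR).ravel()
        return -v[ok].mean()
    r=minimize(cost,[x0[0]*1e3,x0[1]*1e3,x0[2]*1e2],method='Nelder-Mead',options=dict(initial_simplex=np.array([[x0[0]*1e3,x0[1]*1e3,x0[2]*1e2]]*4)+np.array([[0,0,0],[5,0,0],[0,5,0],[0,0,6]])))
    return r.x*[1e-3,1e-3,1e-2],r.fun
if __name__=='__main__':
    for fn,h in(('w4',208),('top0',420)):
        for dx in(0,.003): print(fn,fit(fn,(.5725+dx,.0713-dx,np.radians(24)),hrows=h))
    f=load('w4'); q=pt(f,395*.7,419*.7,.274); d=q[:2]-observe()['tcp_pos'][:2]; print('jar-tcp mm world',d*1e3,'tool x,y',(d@[.903,.4294])*1e3,(d@[.4294,-.903])*1e3)
E
python3 fit.py
```

```text
w4 (array([0.57246533, 0.07206427, 0.41672653]), np.float64(-70.76173400878906))
w4 (array([0.57244466, 0.0720859 , 0.41632941]), np.float64(-70.76151275634766))
top0 (array([0.57198982, 0.07156944, 0.41222202]), np.float64(-53.53032684326172))
top0 (array([0.57206114, 0.07158697, 0.41095961]), np.float64(-53.53201675415039))
jar-tcp mm world [1.30544488 0.15972724] tool x,y 1.2474036067530863 0.41632433125660007
```

Emit:
{"name": "carry_out", "arguments": {
  "targets": [0.06, 0, 0.03, 0, 0.6, 0.14, 0, 0.06, 0, 0.6, 0.22, 0, 0.1, 0, 0.6, 0.28, 0, 0.14, 0, 0.6, 0.304, 0, 0.156, 0, 0.6]
}}

```text
clock: 7.98
tcp_pos: [0.649, 0.1054, 0.1664]
ee_rot: [0.976, 0.22, -0.0, -0.0]
ft_force: [-2.0, -0.9, -1.7]
gripper_width: 0.0468
finger_force: 42.2
```

Emit:
{"name": "carry_out", "arguments": {
  "targets": [0, 0, 0, 0, 0.6, 0, 0, 0, 0, 0.6, 0, 0, 0.02, 0, 0.6]
}}

```text
clock: 8.23
tcp_pos: [0.6466, 0.1041, 0.1614]
ee_rot: [0.976, 0.22, 0.001, 0.0]
ft_force: [0.6, 0.2, -0.9]
gripper_width: 0.0468
finger_force: 42.2
```

Run:
```python
from h import *
plan((.6461,.1046,.125),(.6461,.1046,.084))
f=save('wrist','w5'); cv2.imwrite('pics/w5b.png',f['pixels'][:,:,::-1])
print(px(f,(.6474,.1048,.074)))
```

```text
t 8.23 tcp [0.6466 0.1041 0.1614] yang -64.6 tilt [0.0022 0.0001] w 0.0468 q6 1.24 F [ 0.6  0.2 -0.9]
(0.6461, 0.1046, 0.125) -> [-0.0007 -0.0013  0.0727] turn 0 dist mm 36.0
(0.6461, 0.1046, 0.084) -> [-0.0008 -0.0014  0.1547] turn 0 dist mm 77.0
[274.79422317 212.97134902]
```

View pics/w5b.png

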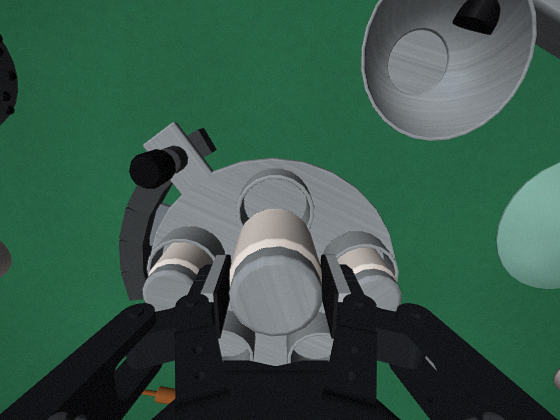

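Emit:
{"name": "carry_out", "arguments": {
  "targets": [-0.001, -0.001, 0.05, 0, 0.6, -0.001, -0.001, 0.09, 0, 0.6, -0.001, -0.001, 0.12, 0, 0.6, -0.001, -0.001, 0.142, 0, 0.6, -0.001, -0.001, 0.148, 0, 0.6]
}}

```text
clock: 8.7
tcp_pos: [0.6448, 0.1047, 0.0849]
ee_rot: [0.976, 0.22, -0.0, -0.0]
ft_force: [0.5, 0.9, -0.4]
gripper_width: 0.0471
finger_force: 42.3
```

Emit:
{"name": "carry_out", "arguments": {
  "targets": [0, 0, 0, 0, 0.6, 0, 0, 0, 0, 0.6]
}}

```text
clock: 8.87
tcp_pos: [0.6452, 0.1051, 0.0865]
ee_rot: [0.976, 0.22, 0.0, -0.0]
ft_force: [-0.2, -0.0, -0.5]
gripper_width: 0.047
finger_force: 42.2
```

Run:
```python
from h import *
plan((.6461,.1046,.084))
```

```text
t 8.87 tcp [0.6452 0.1051 0.0865] yang -64.6 tilt [0.0001 0.    ] w 0.047 q6 1.24 F [-0.2 -0.  -0.5]
(0.6461, 0.1046, 0.084) -> [0.0011 0.0017 0.005 ] turn 0 dist mm 3.0
```

Emit:
{"name": "carry_out", "arguments": {
  "targets": [0, 0, 0.004, 0, 0.6, 0, 0, 0.004, 0, 0.4, 0, 0, 0.004, 0, 0.2, 0, 0, 0.004, 0, 0.2, 0, 0, 0.004, 0, 0.2]
}}

```text
clock: 9.28
tcp_pos: [0.6455, 0.1054, 0.0841]
ee_rot: [0.975, 0.22, 0.0, 0.0]
ft_force: [-0.3, 0.4, 0.6]
gripper_width: 0.0682
finger_force: 0.0
```

Emit:
{"name": "carry_out", "arguments": {
  "targets": [0, 0, -0.03, 0, 0.2, 0, 0, -0.1, 0, 0.2, 0, 0, -0.18, 0, 0.2, 0, 0, -0.25, 0, 0.1, 0, 0, -0.25, 0, 0]
}}

```text
clock: 9.7
tcp_pos: [0.6488, 0.1058, 0.2163]
ee_rot: [0.975, 0.22, 0.005, 0.001]
ft_force: [1.8, 0.0, 0.1]
gripper_width: 0.0852
finger_force: 0.0
```

Run:
```python
from h import *
plan((.588,-.348,.16))
f=save('wrist','w6'); a=f['pixels'][120:330,150:430,::-1]; cv2.imwrite('pics/c6.png',cv2.resize(a,None,fx=2,fy=2))
print(px(f,(.6474,.1048,.110))-[150,120])
save('top','top6')
```

```text
t 9.7 tcp [0.6488 0.1058 0.2163] yang -64.6 tilt [0.0098 0.0012] w 0.0852 q6 1.24 F [1.8 0.  0.1]
(0.588, -0.348, 0.16) -> [-0.5005  0.767   0.1104] turn 0 dist mm 461.0
[125.13332305  89.67974321]
```

View pics/c6.png

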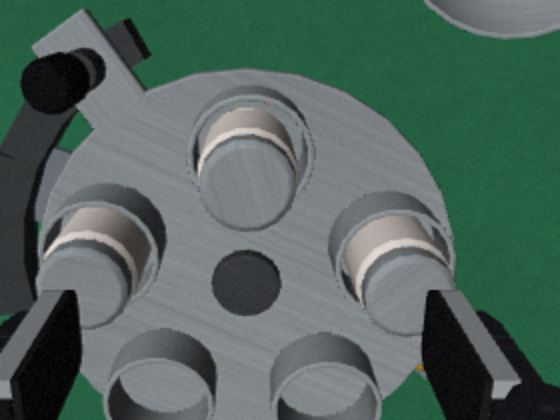

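Emit:
{"name": "carry_out", "arguments": {
  "targets": [-0.045, 0.07, 0, 0, 0, -0.09, 0.14, 0, 0, 0, -0.135, 0.21, 0, 0, 0, -0.167, 0.256, 0, 0, 0, -0.167, 0.256, 0, 0, 0]
}}

```text
clock: 10.22
tcp_pos: [0.6232, -0.051, 0.2074]
ee_rot: [0.976, 0.219, -0.001, 0.0]
ft_force: [0.9, -0.1, -0.8]
gripper_width: 0.0855
finger_force: 0.0
```

Emit:
{"name": "carry_out", "arguments": {
  "targets": [-0.045, 0.07, 0.02, 0, 0, -0.09, 0.14, 0.04, 0, 0, -0.135, 0.21, 0.05, 0, 0, -0.167, 0.256, 0.05, 0, 0, -0.167, 0.256, 0.05, 0, 0]
}}

```text
clock: 10.63
tcp_pos: [0.6027, -0.2024, 0.1819]
ee_rot: [0.976, 0.218, -0.001, -0.0]
ft_force: [-0.6, -0.6, 0.3]
gripper_width: 0.0856
finger_force: 0.0
```

Emit:
{"name": "carry_out", "arguments": {
  "targets": [-0.045, 0.07, 0.02, 0, 0, -0.09, 0.14, 0.04, 0, 0, -0.135, 0.21, 0.06, 0, 0, -0.167, 0.256, 0.06, 0, 0, -0.167, 0.256, 0.06, 0, 0]
}}

```text
clock: 11.05
tcp_pos: [0.5822, -0.3538, 0.1516]
ee_rot: [0.976, 0.218, -0.001, -0.0]
ft_force: [0.0, 0.5, 0.2]
gripper_width: 0.0853
finger_force: 0.0
```

Emit:
{"name": "carry_out", "arguments": {
  "targets": [0, 0, 0, 0, 0, 0, 0, 0, 0, 0, 0, 0, 0, 0, 0]
}}

```text
clock: 11.3
tcp_pos: [0.584, -0.3477, 0.1533]
ee_rot: [0.975, 0.221, -0.0, -0.0]
ft_force: [-0.4, -0.3, 0.1]
gripper_width: 0.0855
finger_force: 0.0
```

```bash
cat > cap.py <<'E'
from h import *
import sys
def cap(fn):
    t=load('w3')['pixels'][177:247,240:312]; g=load(fn); I=g['pixels'][100:330,130:430]
    r=cv2.matchTemplate(I,t,cv2.TM_CCOEFF_NORMED); _,v,_,l=cv2.minMaxLoc(r)
    u=l[0]+130+36.3; w=l[1]+100+36.3
    q=pt(g,u,w,.066); print('score',round(v,3),'px',u,w,'cap at',np.round(q,4)); return q
if __name__=='__main__':
    save('wrist',sys.argv[1]); q=cap(sys.argv[1]); plan((q[0],q[1],.035))
E
python3 cap.py w7
```

```text
score 0.974 px 281.3 209.3 cap at [ 0.5897 -0.3503  0.066 ]
t 11.35 tcp [ 0.5842 -0.3476  0.1535] yang -64.5 tilt [-0.0005  0.0005] w 0.0858 q6 0.54 F [ 0.4 -0.2  1.4]
(np.float64(0.5896639209040738), np.float64(-0.35033072022051515), 0.035) -> [0.0076 0.0098 0.2371] turn 0 dist mm 119.0
```

Emit:
{"name": "carry_out", "arguments": {
  "targets": [0.008, 0.01, 0.07, 0, 0, 0.008, 0.01, 0.15, 0, 0, 0.008, 0.01, 0.205, 0, 0, 0.008, 0.01, 0.236, 0, 0, 0.008, 0.01, 0.236, 0, 0]
}}

```text
clock: 11.77
tcp_pos: [0.588, -0.3493, 0.0321]
ee_rot: [0.975, 0.221, -0.002, -0.002]
ft_force: [-0.6, 0.2, -0.4]
gripper_width: 0.0853
finger_force: 0.0
```

Emit:
{"name": "carry_out", "arguments": {
  "targets": [0, 0, 0, 0, 0.2, 0, 0, 0, 0, 0.35, 0, 0, 0, 0, 0.6, 0, 0, 0, 0, 0.6, 0, 0, 0, 0, 0.6],
  "force": 40
}}

```text
clock: 12.18
tcp_pos: [0.5907, -0.3522, 0.0379]
ee_rot: [0.975, 0.22, 0.001, 0.001]
ft_force: [-0.7, 2.9, 7.6]
gripper_width: 0.047
finger_force: 40.3
```

Emit:
{"name": "carry_out", "arguments": {
  "targets": [0, 0, -0.04, 0, 0.6, 0, 0, -0.12, 0, 0.6, 0, 0, -0.2, 0, 0.6, 0, 0, -0.28, 0, 0.6, 0, 0, -0.3, 0, 0.6]
}}

```text
clock: 12.6
tcp_pos: [0.5924, -0.3535, 0.194]
ee_rot: [0.975, 0.22, 0.003, 0.004]
ft_force: [1.2, -1.8, -1.5]
gripper_width: 0.0469
finger_force: 42.4
```

Emit:
{"name": "carry_out", "arguments": {
  "targets": [0, 0, 0, 0, 0.6, 0, 0, 0, 0, 0.6, 0, 0, 0, 0, 0.6]
}}

```text
clock: 12.85
tcp_pos: [0.589, -0.3514, 0.1848]
ee_rot: [0.975, 0.22, -0.001, -0.001]
ft_force: [-0.4, 0.6, -2.8]
gripper_width: 0.0469
finger_force: 42.4
```

```bash
cat > held.py <<'E'
from h import *
import sys
fn=sys.argv[1]; save('wrist',fn)
t=load('w4')['pixels'][250:336,228:326]; I=load(fn)['pixels'][230:356,200:360]
_,v,_,l=cv2.minMaxLoc(cv2.matchTemplate(I,t,cv2.TM_CCOEFF_NORMED))
# scale at cap ~ 299/d px/m ; d from the w4 value
print('score',round(v,3),'shift px vs w4',l[0]-28,l[1]-20)
plan()
E
python3 held.py w8
```

```text
score 0.95 shift px vs w4 0 3
t 12.9 tcp [ 0.5889 -0.3513  0.1842] yang -64.6 tilt [-0.002   0.0014] w 0.0469 q6 0.54 F [ 0.9 -0.4 -2.7]
```

Emit:
{"name": "carry_out", "arguments": {
  "targets": [0.015, -0.06, 0, 0, 0.6, 0.033, -0.14, 0, 0, 0.6, 0.05, -0.22, 0, 0, 0.6, 0.068, -0.293, 0, 0, 0.6, 0.068, -0.293, 0, 0, 0.6]
}}

```text
clock: 13.32
tcp_pos: [0.5543, -0.1988, 0.184]
ee_rot: [0.975, 0.221, -0.002, -0.002]
ft_force: [1.4, 0.9, -1.8]
gripper_width: 0.0467
finger_force: 42.6
```

Emit:
{"name": "carry_out", "arguments": {
  "targets": [0.015, -0.06, 0, 0, 0.6, 0.033, -0.14, 0, 0, 0.6, 0.05, -0.22, 0, 0, 0.6, 0.068, -0.293, 0, 0, 0.6, 0.068, -0.293, 0, 0, 0.6]
}}

```text
clock: 13.73
tcp_pos: [0.5223, -0.0527, 0.1843]
ee_rot: [0.975, 0.221, -0.002, -0.001]
ft_force: [-0.5, 0.8, -1.9]
gripper_width: 0.0466
finger_force: 42.9
```

Emit:
{"name": "carry_out", "arguments": {
  "targets": [0.015, -0.06, 0, 0, 0.6, 0.033, -0.14, 0, 0, 0.6, 0.05, -0.22, 0, 0, 0.6, 0.068, -0.293, 0, 0, 0.6, 0.068, -0.293, 0, 0, 0.6]
}}

```text
clock: 14.15
tcp_pos: [0.4908, 0.0938, 0.1846]
ee_rot: [0.975, 0.222, -0.001, -0.001]
ft_force: [0.2, -1.0, -1.9]
gripper_width: 0.047
finger_force: 43.1
```

Emit:
{"name": "carry_out", "arguments": {
  "targets": [0, 0, 0, 0, 0.6, 0, 0, 0, 0, 0.6, 0, 0, 0, 0, 0.6]
}}

```text
clock: 14.4
tcp_pos: [0.4931, 0.088, 0.1852]
ee_rot: [0.976, 0.22, -0.001, 0.0]
ft_force: [0.5, -0.2, -2.0]
gripper_width: 0.0467
finger_force: 43.1
```

Run:
```python
from h import *
plan((.4922,.0892,.083))
```

```text
t 14.4 tcp [0.4931 0.088  0.1852] yang -64.6 tilt [-0.001  -0.0003] w 0.0467 q6 1.24 F [ 0.5 -0.2 -2. ]
(0.4922, 0.0892, 0.083) -> [-0.0004 -0.0029  0.2045] turn 0 dist mm 102.0
```

Emit:
{"name": "carry_out", "arguments": {
  "targets": [0, -0.003, 0.06, 0, 0.6, 0, -0.003, 0.12, 0, 0.6, 0, -0.003, 0.16, 0, 0.6, 0, -0.003, 0.185, 0, 0.6, 0, -0.003, 0.197, 0, 0.6]
}}

```text
clock: 14.82
tcp_pos: [0.4917, 0.0888, 0.0853]
ee_rot: [0.976, 0.219, -0.001, -0.0]
ft_force: [-1.0, -0.4, -2.7]
gripper_width: 0.0467
finger_force: 43.3
```

Emit:
{"name": "carry_out", "arguments": {
  "targets": [0, 0, 0, 0, 0.6, 0, 0, 0.004, 0, 0.6, 0, 0, 0.004, 0, 0.6]
}}

```text
clock: 15.07
tcp_pos: [0.4931, 0.0898, 0.0858]
ee_rot: [0.976, 0.22, 0.001, 0.0]
ft_force: [-0.7, -0.4, -2.4]
gripper_width: 0.0466
finger_force: 43.3
```

Run:
```python
from h import *
plan((.4922,.0892,.083))
```

```text
t 15.07 tcp [0.4931 0.0898 0.0858] yang -64.6 tilt [0.001  0.0001] w 0.0466 q6 1.25 F [-0.7 -0.4 -2.4]
(0.4922, 0.0892, 0.083) -> [-0.0022  0.0004  0.0057] turn 0 dist mm 3.0
```

Emit:
{"name": "carry_out", "arguments": {
  "targets": [0, 0, 0.005, 0, 0.6, 0, 0, 0.005, 0, 0.4, 0, 0, 0.005, 0, 0.2, 0, 0, 0.005, 0, 0.2, 0, 0, 0.005, 0, 0.2]
}}

```text
clock: 15.48
tcp_pos: [0.4927, 0.0903, 0.0831]
ee_rot: [0.975, 0.22, 0.0, 0.0]
ft_force: [0.3, 0.1, -0.5]
gripper_width: 0.0683
finger_force: 0.0
```

Emit:
{"name": "carry_out", "arguments": {
  "targets": [0, 0, -0.03, 0, 0.2, 0, 0, -0.1, 0, 0.2, 0, 0, -0.18, 0, 0.2, 0, 0, -0.235, 0, 0.1, 0, 0, -0.235, 0, 0]
}}

```text
clock: 15.9
tcp_pos: [0.4953, 0.0906, 0.2057]
ee_rot: [0.975, 0.22, 0.004, 0.0]
ft_force: [2.5, 0.7, 1.2]
gripper_width: 0.085
finger_force: 0.0
```

Emit:
{"name": "carry_out", "arguments": {
  "targets": [-0.04, 0.065, 0, 0, 0, -0.08, 0.135, 0, 0, 0, -0.12, 0.2, 0, 0, 0, -0.16, 0.27, 0, 0, 0, -0.175, 0.296, 0, 0, 0]
}}

```text
clock: 16.32
tcp_pos: [0.4765, -0.0846, 0.2003]
ee_rot: [0.976, 0.22, 0.0, 0.0]
ft_force: [0.9, 1.6, 0.4]
gripper_width: 0.0852
finger_force: 0.0
```

Emit:
{"name": "carry_out", "arguments": {
  "targets": [-0.04, 0.065, 0.02, 0, 0, -0.08, 0.135, 0.04, 0, 0, -0.12, 0.2, 0.06, 0, 0, -0.16, 0.27, 0.09, 0, 0, -0.175, 0.296, 0.09, 0, 0]
}}

```text
clock: 16.73
tcp_pos: [0.4603, -0.2558, 0.1533]
ee_rot: [0.976, 0.219, -0.001, -0.0]
ft_force: [-0.6, 1.9, -1.4]
gripper_width: 0.0853
finger_force: 0.0
```

Emit:
{"name": "carry_out", "arguments": {
  "targets": [0, 0, 0, 0, 0, 0, 0, 0, 0, 0, 0, 0, 0, 0, 0]
}}

```text
clock: 16.98
tcp_pos: [0.4614, -0.2518, 0.1552]
ee_rot: [0.976, 0.22, -0.0, -0.0]
ft_force: [0.7, 0.7, 0.5]
gripper_width: 0.0855
finger_force: 0.0
```

```bash
python3 cap.py w9; cp pics/w9.png pics/w9v.png
```

```text
score 0.981 px 278.3 212.3 cap at [ 0.4631 -0.2537  0.066 ]
t 17.03 tcp [ 0.4615 -0.2514  0.1554] yang -64.5 tilt [-0.0001  0.0002] w 0.0852 q6 0.57 F [ 0.3  0.8 -0.4]
(np.float64(0.46310319298210123), np.float64(-0.25368928449375855), 0.035) -> [0.0009 0.0054 0.2408] turn 0 dist mm 120.0
```

View pics/w9v.png

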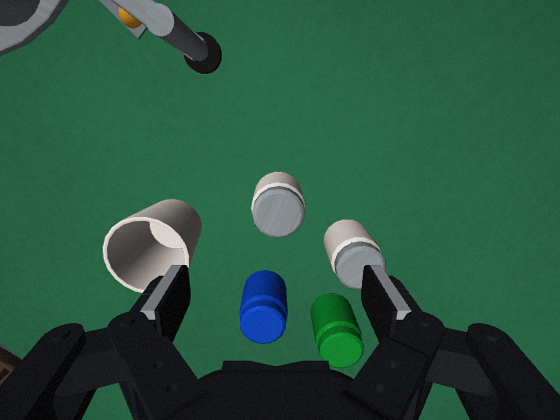

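Emit:
{"name": "carry_out", "arguments": {
  "targets": [0.001, 0.005, 0.07, 0, 0, 0.001, 0.005, 0.15, 0, 0, 0.001, 0.005, 0.205, 0, 0, 0.001, 0.005, 0.238, 0, 0, 0.001, 0.005, 0.238, 0, 0]
}}

```text
clock: 17.45
tcp_pos: [0.4616, -0.2521, 0.0336]
ee_rot: [0.975, 0.221, -0.002, -0.002]
ft_force: [-0.3, 1.0, -0.9]
gripper_width: 0.0852
finger_force: 0.0
```

Emit:
{"name": "carry_out", "arguments": {
  "targets": [0, 0, 0, 0, 0.2, 0, 0, 0, 0, 0.35, 0, 0, 0, 0, 0.6, 0, 0, 0, 0, 0.6, 0, 0, 0, 0, 0.6],
  "force": 40
}}

```text
clock: 17.87
tcp_pos: [0.464, -0.2546, 0.038]
ee_rot: [0.975, 0.22, 0.001, 0.001]
ft_force: [-0.6, 3.0, 9.7]
gripper_width: 0.0469
finger_force: 39.5
```

Emit:
{"name": "carry_out", "arguments": {
  "targets": [0, 0, -0.04, 0, 0.6, 0, 0, -0.12, 0, 0.6, 0, 0, -0.2, 0, 0.6, 0, 0, -0.28, 0, 0.6, 0, 0, -0.3, 0, 0.6]
}}

```text
clock: 18.28
tcp_pos: [0.4654, -0.2557, 0.1931]
ee_rot: [0.975, 0.22, 0.003, 0.003]
ft_force: [2.7, -2.1, -1.6]
gripper_width: 0.0469
finger_force: 42.8
```

Emit:
{"name": "carry_out", "arguments": {
  "targets": [0, 0, 0, 0, 0.6, 0, 0, 0, 0, 0.6, 0, 0, 0, 0, 0.6]
}}

```text
clock: 18.53
tcp_pos: [0.4623, -0.2538, 0.1853]
ee_rot: [0.975, 0.22, -0.001, -0.001]
ft_force: [-0.4, 0.1, -4.3]
gripper_width: 0.0465
finger_force: 42.8
```

```bash
python3 held.py w10; python3 -c "
from h import *
plan((.531,.001,.185))"
```

```text
score 0.945 shift px vs w4 0 3
t 18.58 tcp [ 0.4622 -0.2538  0.1848] yang -64.6 tilt [-0.002   0.0013] w 0.0467 q6 0.57 F [-0.3  0.3 -2.6]
t 18.58 tcp [ 0.4622 -0.2538  0.1848] yang -64.6 tilt [-0.002   0.0013] w 0.0467 q6 0.57 F [-0.3  0.3 -2.6]
(0.531, 0.001, 0.185) -> [ 3.431e-01 -4.011e-01  1.000e-04] turn 0 dist mm 264.0
```

Emit:
{"name": "carry_out", "arguments": {
  "targets": [0.04, -0.045, 0, 0, 0.6, 0.085, -0.1, 0, 0, 0.6, 0.13, -0.15, 0, 0, 0.6, 0.172, -0.2, 0, 0, 0.6, 0.172, -0.2, 0, 0, 0.6]
}}

```text
clock: 19.0
tcp_pos: [0.4977, -0.1224, 0.1846]
ee_rot: [0.975, 0.221, -0.001, -0.001]
ft_force: [0.0, -0.6, -2.1]
gripper_width: 0.0468
finger_force: 42.7
```

Emit:
{"name": "carry_out", "arguments": {
  "targets": [0.04, -0.045, 0, 0, 0.6, 0.085, -0.1, 0, 0, 0.6, 0.13, -0.15, 0, 0, 0.6, 0.172, -0.2, 0, 0, 0.6, 0.172, -0.2, 0, 0, 0.6]
}}

```text
clock: 19.42
tcp_pos: [0.5329, 0.0047, 0.1847]
ee_rot: [0.975, 0.221, -0.001, -0.001]
ft_force: [-0.2, -0.4, -2.0]
gripper_width: 0.0468
finger_force: 42.8
```

Emit:
{"name": "carry_out", "arguments": {
  "targets": [0, 0, 0, 0, 0.6, 0, 0, 0, 0, 0.6, 0, 0, 0, 0, 0.6]
}}

```text
clock: 19.67
tcp_pos: [0.5319, -0.0005, 0.1854]
ee_rot: [0.976, 0.22, -0.001, -0.0]
ft_force: [0.8, 0.9, -1.5]
gripper_width: 0.047
finger_force: 42.8
```

Run:
```python
from h import *
plan((.531,.001,.083))
```

```text
t 19.67 tcp [ 5.319e-01 -5.000e-04  1.854e-01] yang -64.6 tilt [-0.0017 -0.0001] w 0.047 q6 1.07 F [ 0.8  0.9 -1.5]
(0.531, 0.001, 0.083) -> [ 1.000e-04 -3.300e-03  2.049e-01] turn 0 dist mm 102.0
```

Emit:
{"name": "carry_out", "arguments": {
  "targets": [0, -0.003, 0.06, 0, 0.6, 0, -0.003, 0.12, 0, 0.6, 0, -0.003, 0.16, 0, 0.6, 0, -0.003, 0.185, 0, 0.6, 0, -0.003, 0.197, 0, 0.6]
}}

```text
clock: 20.08
tcp_pos: [0.5304, 0.0005, 0.0858]
ee_rot: [0.976, 0.219, -0.002, -0.0]
ft_force: [-0.5, -0.5, -2.2]
gripper_width: 0.0465
finger_force: 43.0
```

Emit:
{"name": "carry_out", "arguments": {
  "targets": [0, 0, 0, 0, 0.6, 0, 0, 0.004, 0, 0.6, 0, 0, 0.004, 0, 0.6]
}}

```text
clock: 20.33
tcp_pos: [0.5324, 0.0011, 0.0864]
ee_rot: [0.976, 0.22, 0.001, 0.0]
ft_force: [0.7, 0.8, -2.8]
gripper_width: 0.0466
finger_force: 43.0
```

Run:
```python
from h import *
plan((.531,.001,.083))
```

```text
t 20.33 tcp [0.5324 0.0011 0.0864] yang -64.6 tilt [ 0.001 -0.   ] w 0.0466 q6 1.07 F [ 0.7  0.8 -2.8]
(0.531, 0.001, 0.083) -> [-0.0026 -0.0009  0.0068] turn 0 dist mm 4.0
```

Emit:
{"name": "carry_out", "arguments": {
  "targets": [0, 0, 0.006, 0, 0.6, 0, 0, 0.006, 0, 0.4, 0, 0, 0.006, 0, 0.2, 0, 0, 0.006, 0, 0.2, 0, 0, 0.006, 0, 0.2]
}}

```text
clock: 20.75
tcp_pos: [0.5321, 0.0016, 0.0831]
ee_rot: [0.975, 0.22, 0.0, 0.0]
ft_force: [0.1, 0.1, 0.2]
gripper_width: 0.0682
finger_force: 0.0
```

Emit:
{"name": "carry_out", "arguments": {
  "targets": [0, 0, -0.03, 0, 0.2, 0, 0, -0.1, 0, 0.2, 0, 0, -0.18, 0, 0.2, 0, 0, -0.25, 0, 0.2, 0, 0, -0.28, 0, 0.2]
}}

```text
clock: 21.17
tcp_pos: [0.5336, 0.0015, 0.2274]
ee_rot: [0.975, 0.22, 0.003, 0.001]
ft_force: [1.1, 0.6, 0.1]
gripper_width: 0.0683
finger_force: 0.0
```

Emit:
{"name": "carry_out", "arguments": {
  "targets": [-0.03, -0.09, -0.06, 0, 0.2, -0.03, -0.09, -0.06, 0, 0.2, -0.03, -0.09, -0.06, 0, 0.2, -0.03, -0.09, -0.06, 0, 0.2, -0.03, -0.09, -0.06, 0, 0.2]
}}

```text
clock: 21.58
tcp_pos: [0.4992, 0.0356, 0.2524]
ee_rot: [0.975, 0.22, -0.0, 0.0]
ft_force: [0.3, -0.8, 0.7]
gripper_width: 0.0686
finger_force: 0.0
```

Run:
```python
from h import *
plan()
f=save('wrist','w11')
a=f['pixels'][:,:,::-1].copy()
c=np.array([.5723,.0718])
for i in range(5):
    t=.4145+i*2*np.pi/5; o=c+.082*np.array([np.cos(t),np.sin(t)])
    for j in np.linspace(0,6.28,60): cv2.circle(a,tuple(int(x) for x in px(f,(*(o+.024*np.array([np.cos(j),np.sin(j)])),.110))),0,(0,0,255),-1)
t=.4145+np.pi/5
for j in np.linspace(0,6.28,40): cv2.circle(a,tuple(int(x) for x in px(f,(*(c+.148*np.array([np.cos(t),np.sin(t)])+.0125*np.array([np.cos(j),np.sin(j)])),.110))),0,(0,255,255),-1)
cv2.imwrite('pics/w11b.png',cv2.resize(a,(800,600),interpolation=cv2.INTER_CUBIC))
save('top','top11')
```

```text
t 21.58 tcp [0.4992 0.0356 0.2524] yang -64.5 tilt [-0.0001 -0.0002] w 0.0686 q6 1.14 F [ 0.3 -0.8  0.7]
```

View pics/w11b.png

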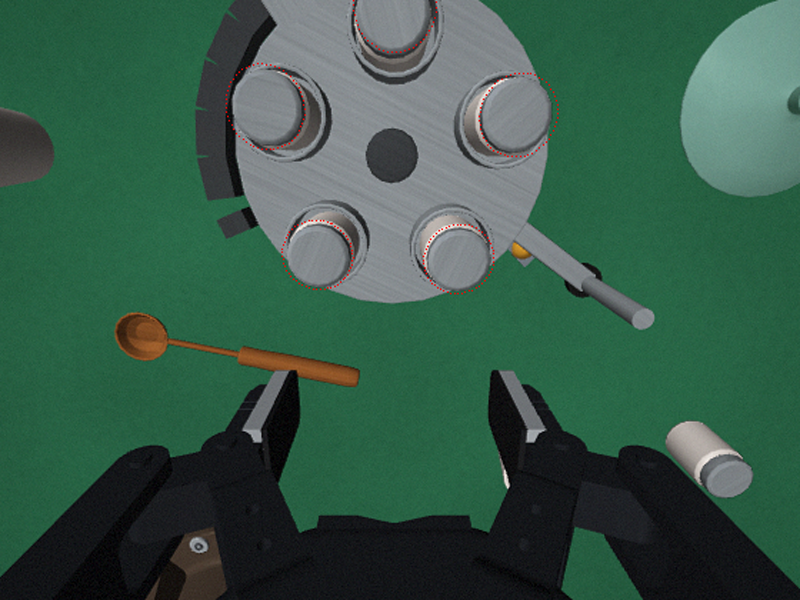

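Emit:
{"name": "carry_out", "arguments": {
  "targets": [0.07, -0.028, 0, 0, 0.4, 0.14, -0.058, 0, 0, 0.4, 0.204, -0.085, 0, 0, 0.4, 0.204, -0.085, 0.04, 0, 0.4, 0.204, -0.085, 0.06, 0, 0.4]
}}

```text
clock: 22.1
tcp_pos: [0.5734, 0.1186, 0.2202]
ee_rot: [0.975, 0.221, -0.001, -0.0]
ft_force: [-0.8, -0.4, -0.8]
gripper_width: 0.051
finger_force: 0.0
```

Emit:
{"name": "carry_out", "arguments": {
  "targets": [0.07, -0.028, 0.04, 0, 0.4, 0.14, -0.058, 0.08, 0, 0.4, 0.204, -0.085, 0.12, 0, 0.4, 0.204, -0.085, 0.12, 0, 0.4, 0.204, -0.085, 0.12, 0, 0.4]
}}

```text
clock: 22.52
tcp_pos: [0.6458, 0.1999, 0.1595]
ee_rot: [0.975, 0.22, -0.002, 0.0]
ft_force: [-0.0, -0.5, 0.4]
gripper_width: 0.0514
finger_force: 0.0
```

Run:
```python
from h import *
plan((.6469,.1996,.077))
f=save('wrist','w12')
a=f['pixels'][:,:,::-1].copy(); 
c=np.array([.5723,.0718]);t=.4145+np.pi/5;k=c+.148*np.array([np.cos(t),np.sin(t)]);print(k)
for j in np.linspace(0,6.28,60): cv2.circle(a,tuple(int(round(x)) for x in px(f,(*(k+.0125*np.array([np.cos(j),np.sin(j)])),.110))),0,(0,0,255),-1)
u,v=px(f,(*k,.11)).astype(int); print(u,v)
cv2.imwrite('pics/w12b.png',cv2.resize(a[v-70:v+70,u-90:u+90],None,fx=4,fy=4,interpolation=cv2.INTER_NEAREST))
```

```text
t 22.52 tcp [0.6458 0.1999 0.1595] yang -64.5 tilt [-0.0048 -0.0014] w 0.0514 q6 1.38 F [-0.  -0.5  0.4]
(0.6469, 0.1996, 0.077) -> [0.0026 0.0016 0.165 ] turn 0 dist mm 83.0
[0.64686056 0.19964648]
276 230
```

View pics/w12b.png

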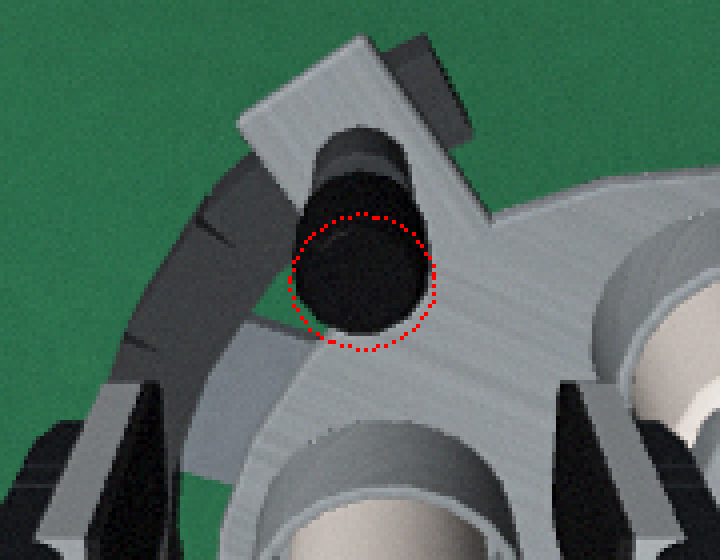

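Emit:
{"name": "carry_out", "arguments": {
  "targets": [0.004, 0.001, 0.06, 0, 0.4, 0.004, 0.001, 0.11, 0, 0.4, 0.004, 0.001, 0.145, 0, 0.4, 0.004, 0.001, 0.163, 0, 0.4, 0.004, 0.001, 0.163, 0, 0.4]
}}

```text
clock: 22.98
tcp_pos: [0.6473, 0.199, 0.0801]
ee_rot: [0.976, 0.22, -0.001, 0.0]
ft_force: [-0.9, 0.3, 0.9]
gripper_width: 0.0512
finger_force: 0.0
```

Emit:
{"name": "carry_out", "arguments": {
  "targets": [0, 0, 0, 0, 0.6, 0, 0, 0, 0, 0.7, 0, 0, 0, 0, 0.9, 0, 0, 0, 0, 0.9, 0, 0, 0, 0, 0.9],
  "force": 60
}}

```text
clock: 23.4
tcp_pos: [0.6499, 0.2007, 0.0832]
ee_rot: [0.975, 0.22, 0.001, 0.0]
ft_force: [-0.0, -0.7, 7.8]
gripper_width: 0.0232
finger_force: 58.7
```

Run:
```python
from h import *
plan()
```

```text
t 23.4 tcp [0.6499 0.2007 0.0832] yang -64.6 tilt [0.0028 0.0006] w 0.0232 q6 1.38 F [-0.  -0.7  7.8]
```

Emit:
{"name": "carry_out", "arguments": {
  "targets": [0, 0, -0.015, 0, 0.9, 0, 0, -0.03, 0, 0.9, 0, 0, -0.042, 0, 0.9, 0, 0, -0.042, 0, 0.9, 0, 0, -0.042, 0, 0.9]
}}

```text
clock: 23.82
tcp_pos: [0.649, 0.2009, 0.1029]
ee_rot: [0.975, 0.22, 0.0, -0.0]
ft_force: [1.8, 4.6, -7.0]
gripper_width: 0.0232
finger_force: 67.6
```

Run:
```python
from h import *
s=observe(); p=np.array(s['tcp_pos']); c=np.array([.5723,.0718])
def rot(a): return np.array([[np.cos(a),-np.sin(a)],[np.sin(a),np.cos(a)]])
plan(); print(s['finger_force'])
R=Ro.from_quat(s['ee_rot']).as_matrix()
for a in (5,12,19,26,33,40):
    q=c+rot(np.radians(a))@(p[:2]-c); print(a,np.round((R.T@np.r_[q-p[:2],0])/.5,4),'turn',-a/30)
```

```text
t 23.82 tcp [0.649  0.2009 0.1029] yang -64.6 tilt [0.0008 0.0005] w 0.0232 q6 1.38 F [ 1.8  4.6 -7. ]
67.61536717414856
5 [-0.0155 -0.0211 -0.    ] turn -0.16666666666666666
12 [-0.0402 -0.0482 -0.    ] turn -0.4
19 [-0.0681 -0.0721 -0.0001] turn -0.6333333333333333
26 [-0.0986 -0.0924 -0.0001] turn -0.8666666666666667
33 [-1.314e-01 -1.089e-01 -1.000e-04] turn -1.1
40 [-1.659e-01 -1.212e-01 -1.000e-04] turn -1.3333333333333333
```

Emit:
{"name": "carry_out", "arguments": {
  "targets": [-0.012, -0.017, 0, -0.133, 0.9, -0.026, -0.033, 0, -0.267, 0.9, -0.04, -0.048, 0, -0.4, 0.9, -0.052, -0.059, 0, -0.5, 0.9, -0.064, -0.069, 0, -0.6, 0.9]
}}

```text
clock: 24.23
tcp_pos: [0.6051, 0.2185, 0.1029]
ee_rot: [0.928, 0.371, 0.001, -0.0]
ft_force: [4.0, 4.3, -6.3]
gripper_width: 0.0229
finger_force: 67.9
```

Emit:
{"name": "carry_out", "arguments": {
  "targets": [-0.012, -0.017, 0, -0.133, 0.9, -0.026, -0.033, 0, -0.267, 0.9, -0.04, -0.048, 0, -0.4, 0.9, -0.052, -0.059, 0, -0.5, 0.9, -0.064, -0.069, 0, -0.6, 0.9]
}}

```text
clock: 24.65
tcp_pos: [0.5579, 0.2215, 0.1029]
ee_rot: [0.859, 0.512, 0.001, -0.0]
ft_force: [1.8, 5.7, -7.1]
gripper_width: 0.0232
finger_force: 67.9
```

```bash
cat > rr.py <<'E'
from h import *
s=observe(); p=np.array(s['tcp_pos']); c=np.array([.5723,.0718])
d=p[:2]-c; print('r',np.hypot(*d),'ang from start',np.degrees(np.arctan2(d[1],d[0]))-59.29, s['finger_force']); plan()
E
python3 rr.py
```

```text
r 0.15040996148365127 ang from start 36.18484549796853 67.89861559867859
t 24.65 tcp [0.5579 0.2215 0.1029] yang -28.4 tilt [0.001  0.0007] w 0.0232 q6 0.82 F [ 1.8  5.7 -7.1]
```

Emit:
{"name": "carry_out", "arguments": {
  "targets": [-0.012, -0.017, 0, -0.133, 0.9, -0.026, -0.033, 0, -0.267, 0.9, -0.04, -0.048, 0, -0.4, 0.9, -0.052, -0.059, 0, -0.5, 0.9, -0.064, -0.069, 0, -0.6, 0.9]
}}

```text
clock: 25.07
tcp_pos: [0.5122, 0.2098, 0.1029]
ee_rot: [0.768, 0.64, 0.0, -0.0]
ft_force: [0.5, 6.2, -6.6]
gripper_width: 0.0232
finger_force: 67.9
```

Emit:
{"name": "carry_out", "arguments": {
  "targets": [-0.012, -0.017, 0, -0.133, 0.9, -0.026, -0.033, 0, -0.267, 0.9, -0.04, -0.048, 0, -0.4, 0.9, -0.052, -0.059, 0, -0.5, 0.9, -0.064, -0.069, 0, -0.6, 0.9]
}}

```text
clock: 25.48
tcp_pos: [0.4723, 0.1843, 0.1028]
ee_rot: [0.659, 0.752, 0.0, 0.0]
ft_force: [0.5, 4.2, -6.6]
gripper_width: 0.023
finger_force: 67.9
```

Emit:
{"name": "carry_out", "arguments": {
  "targets": [0, 0, 0, 0, 0.9, 0, 0, 0, 0, 0.9]
}}

```text
clock: 25.65
tcp_pos: [0.4723, 0.1843, 0.1029]
ee_rot: [0.66, 0.752, 0.0, -0.0]
ft_force: [-1.4, 4.2, -6.8]
gripper_width: 0.023
finger_force: 67.9
```

```bash
python3 rr.py
```

```text
r 0.15049002324657995 ang from start 72.34906958940377 67.8768002986908
t 25.65 tcp [0.4723 0.1843 0.1029] yang 7.5 tilt [-0.      0.0002] w 0.023 q6 0.18 F [-1.4  4.2 -6.8]
```

Emit:
{"name": "carry_out", "arguments": {
  "targets": [0, 0, 0.012, 0, 0.9, 0, 0, 0.024, 0, 0.9, 0, 0, 0.036, 0, 0.9, 0, 0, 0.042, 0, 0.9, 0, 0, 0.042, 0, 0.9]
}}

```text
clock: 26.07
tcp_pos: [0.4738, 0.1853, 0.0831]
ee_rot: [0.66, 0.751, 0.001, 0.0]
ft_force: [-7.0, 8.8, 22.0]
gripper_width: 0.023
finger_force: 71.2
```

```bash
python3 rr.py
```

```text
r 0.15029416946857632 ang from start 71.65999957175026 71.17437601089478
t 26.07 tcp [0.4738 0.1853 0.0831] yang 7.4 tilt [0.0026 0.0016] w 0.023 q6 0.18 F [-7.   8.8 22. ]
```

Emit:
{"name": "carry_out", "arguments": {
  "targets": [0, 0, -0.004, 0, 0.7, 0, 0, -0.004, 0, 0.5, 0, 0, -0.004, 0, 0.4, 0, 0, -0.004, 0, 0.4, 0, 0, -0.004, 0, 0.4]
}}

```text
clock: 26.48
tcp_pos: [0.4727, 0.1841, 0.0833]
ee_rot: [0.66, 0.751, -0.0, 0.0]
ft_force: [0.4, 0.6, -0.4]
gripper_width: 0.0509
finger_force: 0.0
```

Emit:
{"name": "carry_out", "arguments": {
  "targets": [0, 0, -0.03, 0, 0.4, 0, 0, -0.1, 0, 0.4, 0, 0, -0.18, 0, 0.4, 0, 0, -0.26, 0, 0.4, 0, 0, -0.33, 0, 0.4]
}}

```text
clock: 26.9
tcp_pos: [0.4725, 0.1841, 0.2506]
ee_rot: [0.66, 0.751, 0.0, 0.0]
ft_force: [0.6, 0.4, 0.1]
gripper_width: 0.0512
finger_force: 0.0
```

Emit:
{"name": "carry_out", "arguments": {
  "targets": [0, 0, 0, 0, 0.4, 0, 0, 0, 0, 0.4, 0, 0, 0, 0, 0.4]
}}

```text
clock: 27.15
tcp_pos: [0.4724, 0.1841, 0.2479]
ee_rot: [0.66, 0.751, -0.0, -0.0]
ft_force: [-0.4, 0.8, -0.2]
gripper_width: 0.0511
finger_force: 0.0
```

Run:
```python
from h import *
plan()
f=save('wrist','w13'); g=save('top','top13'); s=save('scene','sc13')
c=np.array([.5723,.0718]); k=lambda r,t:c+r*np.array([np.cos(t),np.sin(t)])
a=f['pixels'][:,:,::-1].copy(); b=s['pixels'][150:300,130:370,::-1].copy()
for r,t0,rr,z in [(.082,.4145+i*2*np.pi/5,.024,.11) for i in range(5)]+[(.148,.4145+np.pi/5+1.2566,.0125,.11)]:
    o=k(r,t0)
    for j in np.linspace(0,6.28,50): cv2.circle(a,tuple(int(round(x)) for x in px(f,(*(o+rr*np.array([np.cos(j),np.sin(j)])),z))),0,(0,0,255),-1)
out=np.zeros((600,780,3),np.uint8); out[:,:]=0
A=cv2.resize(a,(453,340)); B=cv2.resize(b,(400,250)); T=g['pixels'][100:320,180:480,::-1]
out[:340,:453]=A; out[345:595,:400]=B; out[345:565,420:720]=T
cv2.imwrite('pics/fin.png',out)
```

```text
t 27.15 tcp [0.4724 0.1841 0.2479] yang 7.4 tilt [-0.0003 -0.0001] w 0.0511 q6 0.18 F [-0.4  0.8 -0.2]
```

View pics/fin.png

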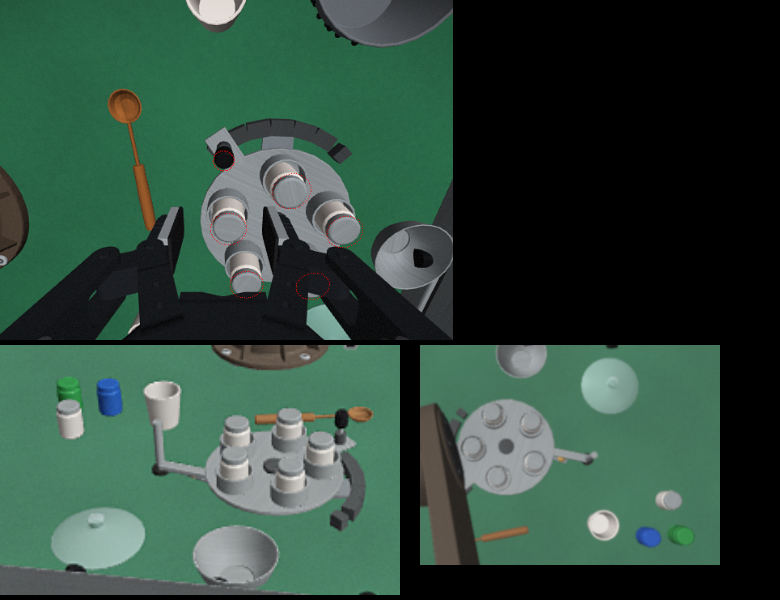

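The picture shows five jars upright in their pockets and the leg out past the ball. The knob sits on its predicted serving-stop circle, at about (224,158), and the last spare stands upright.

```bash
python3 -c "
from station import hand_in
print(hand_in())"
```

```text
the job is handed in; nothing more can be done
None
```

I handed the job in: the leg is snapped out, all five pockets hold an upright jar, the head is at the serving stop with the plunger home, and the last spare is upright. The final pictures support all of this; `hand_in()` returned no verdict.

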